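Clamp the bucket tappets in the quick-release fixture

ROBOT

A 6-joint arm with a two-finger parallel gripper is mounted at the origin on the work surface. World frame = base frame: x ahead of the robot, y to its left, z up, the work surface at z = 0. Lengths are in mm, angles in rad, forces in N, time in s.
With the tool pointing down it reaches from about 350 to 975 mm from the base axis. Payload 7.1 kg.
Tool frame: the origin (TCP) lies at the very end of the fingers, on their centre line; the grasp point (between the pads) lies 19 mm behind it; y points along the fingers, x is the direction in which the jaws open and shut, and the axes are right-handed (so a half turn about y gives the same grasp; the last joint's range is limited). The gripper opens to 88 mm and grips with 3 to 60 N. Pads are 20 mm wide; open, the fingers measure 115 mm over their backs; the gripper's body (75 mm by 178 mm) begins 61 mm behind the grasp point.
Start: joints at [1.298, 0.423, 1.63, -0, 1.089, -0.019], TCP at [156.896, 604.97, 222.675] pointing down, gripper open.
Joint ranges: [-3, 3], [-0.9, 2.11], [0.09, 2.58], [-1.31, 4.45], [0.11, 2.69], [-2.54, 2.54]. Speed limits (rad/s): [2.39, 2.39, 3.01, 3.14, 3.14, 3.14].

INTERFACE

Orientations are given as a rotation vector (axis times angle).
In Python, from workcell import ctrl gives the robot as it stands. The module is installed in compiled form; this text tells all that it offers.
- The arm moves only by the tool jog_arm, never from a script. Its argument "steps" is a list of rows, each an object with "turn": the turn, a rotation vector about the world's x, y, z scaled (see below), a list of three; "dp": the shift along the world's x, y, z scaled (see below), a list of three; "claw": the opening, from 0 (shut) to 1 (fully open). In form: [{"turn": [wx, wy, wz], "dp": [x, y, z], "claw": claw}, ...]. A call has 1 to 12 rows; each row is the pose to reach, as a shift and turn from the pose measured when the call began, turning the shorter way round; what a row does not reach only later rows make up. The controller multiplies each number of a shift by 80 mm and each number of a turn by pi rad. A row lasts 1/12 s, in which the tool goes at most 41.7 mm and 7.16 degrees, less where a joint would pass 70% of its speed; a pose out of reach is approached as far as the arm can. A call with a number of a shift or a turn outside -1 to 1 is refused whole. A call with a gripper value outside its range is refused whole. The fingers move at their own pace and stop on an object; the grip force is fixed at half the most. Time passes only in rows, so rows that repeat a pose let the fingers close. It gives the time, the measured TCP pose, the force and the opening at its end, in the units of the state.
- ctrl.get_obs(): the state, without advancing time (a new reading comes with each control period).
- ctrl.get_image(name): name is "scene" or "top"; returns a dict with "img" (420x560x3 uint8, red, green, blue), "range_z" (420x560 float32, mm along the optical axis (not along the pixel's ray), 0 where there is no reading), "fovy" (degrees; the focal length in pixels is half the picture's height over the tangent of half this angle, whatever the lens; pixels are square), "cx", "cy" (the principal point, pixels), "dist_coeffs" ([k1, k2, p1, p2, k3] as OpenCV has them; the pictures are not rectified), "camera_from_world" (4x4, takes a point from world to camera coordinates). Camera axes: x right, y down, z forward; pixel columns grow to the right and rows downward; lengths in mm; the calibration is good to about 2 mm. A picture is of the moment at which its call begins.
- ctrl.close_job(): hands the job in, once; it reports no verdict.
The state is a dict: "t": time; "qpos": joint angles; "qvel": joint speeds; "joint_torque": joint torques, N m; "ee_pos": TCP position; "orientation": TCP orientation; "ft_force": force on the tool from outside, world axes, zero at the start; "moment": the same for the moment, N m; "width": finger opening in mm.
Only numpy, scipy, OpenCV 4.12 (cv2) and the standard library are available. Lean on these libraries where they do the work, as an engineer would, in place of code of your own. Each camera call takes 0.05 s, during which the arm holds its last target.

TASK

Flip the red cam lever of the clamp fully open. With it open, take every steel tappet out of the compartmented tray and stand each upright in a nest of the clamp, and turn the brass wing nut clockwise until its red pointer is in the green sector; then flip the lever fully closed so that the tappets are held at the set tension. Leave the copper bush in the tray and do not disturb the piston, the carton and the can.

Things in the scene. Friction and masses are not known exactly. Their poses are not given: they have to be found in the camera images.
- fixture: blue bed plate of the quick-release clamp, 200 mm (its x) by 262 mm (its y), 12 mm thick, bolted to the bench. Origin: on the bench surface under the middle of the row of nests; z up.
- nest_row (a point): middle of the row of nests, on the nest floor (the plate's top, z = 12 mm), axes as the fixture. Five nests, each marked by a black disc, lie along y at y = -100, -50, 0, +50, +100 mm, x = 0. Dividers 6 mm thick, 10 mm tall stand between and outside them: a nest is 44 mm wide in y.
- jaws (a point): point to put a part's centre over, 3 mm to +x of the nest row's middle, at the top (z = 24 mm) of the bars on both sides: aluminium fence at -x, jaw with black sprung rubber pad at +x. Lever open, the space between them runs from fixture x = -22 (-18 with the nut set) to +27 mm; closing moves the jaw 12 mm and presses the parts to the fence, to about x = 0.
- lever (a joint): red cam lever of the clamp, turning about a vertical axis at fixture x = 66, y = -40 mm; rad, 0 to 1.55. 0 = closed: the arm lies along the fixture's +y, beside the jaw. It opens clockwise seen from above; at 1.55 (fully open) the arm points along the fixture's +x, away from the jaw. Stays where left; about 3 N at its knob.
- lever_knob (a point): centre of the top face (80 mm above the bench) of the upright red knob at the end of the lever, a cylinder 20 mm across and 30 mm tall (z = 50 to 80 mm) standing on the lever arm, 85 mm from the lever's axis. It can be pinched from above in any direction.
- nut (a joint): brass wing nut that sets the clamp's tension, on a vertical axis at fixture x = -70, y = 0; rad, 0 to 4, growing clockwise seen from above (tightening: the fence moves 2 mm per rad to the parts). At 0 its red pointer points along the fixture's -x. Green sector on the grey boss below it = wanted setting, 2.4 rad (2.2 to 2.6). Stays where left, friction 0.05 N m.
- nut_grip (a point): centre of the top (73 mm above the bench) of the wing nut's bar, on its axis. The bar is 44 mm long, 13 mm thick and 26 mm tall, and runs along the pointer; the round grey boss under it, 60 mm across, reaches to z = 46 mm. The parts in the nests (top at 42 mm) lie lower than the boss.
- tray: shallow brown compartmented tray, 165 mm (its x) by 235 mm (its y), fixed to the bench. Origin under its centre. Floor 4 mm thick, walls 4 mm thick and 11 mm high. Two by three compartments, centred at x = -40 and +40, y = -76, 0 and +76 mm, each holding at most one part, standing anywhere within about 8 mm of the middle.
- piston: bystander: loose aluminium piston, 92 mm across and 100 mm tall; origin under its centre.
- carton: bystander: loose white carton, 80 by 110 by 60 mm tall; origin under its centre.
- oilcan: bystander: loose yellow can, 66 mm across and 120 mm tall; origin under its centre.
- tappet1: steel bucket tappet: plain solid cylinder 36 mm across and 30 mm tall with a dark band round its middle, about 0.11 kg, standing upright in the tray at the start; both ends alike, either may be up. Origin at its centre (15 mm above the surface it stands on), z along its axis. May be absent.
- tappet2: steel bucket tappet: plain solid cylinder 36 mm across and 30 mm tall with a dark band round its middle, about 0.11 kg, standing upright in the tray at the start; both ends alike, either may be up. Origin at its centre (15 mm above the surface it stands on), z along its axis. May be absent.
- tappet3: steel bucket tappet: plain solid cylinder 36 mm across and 30 mm tall with a dark band round its middle, about 0.11 kg, standing upright in the tray at the start; both ends alike, either may be up. Origin at its centre (15 mm above the surface it stands on), z along its axis. May be absent.
- tappet4: steel bucket tappet: plain solid cylinder 36 mm across and 30 mm tall with a dark band round its middle, about 0.11 kg, standing upright in the tray at the start; both ends alike, either may be up. Origin at its centre (15 mm above the surface it stands on), z along its axis. May be absent.
- tappet5: steel bucket tappet: plain solid cylinder 36 mm across and 30 mm tall with a dark band round its middle, about 0.11 kg, standing upright in the tray at the start; both ends alike, either may be up. Origin at its centre (15 mm above the surface it stands on), z along its axis. May be absent.
- bush: copper-coloured bush (a ring, 36 mm outside, 24 mm bore, 30 mm tall) standing in the tray, not to be loaded; origin at the centre of its underside.
Things that resemble listed ones, but are neither listed nor needed, are in the scene too. Leave any blue look-alike of the tappet4 alone. Leave any purple look-alike of the tappet5 alone.

How it is judged (in metres and radians):
On the way, in this order (a step that is already met when the one before it is completed fails the run):
1. the lever is flipped open, the nut not yet set (value of joint lever above 1.3 rad and value of joint nut below 1.9 rad), for 0.2 s.
2. with the lever open, every tappet stands in a nest and the nut is set in the green sector (value of joint lever above 1.2 rad and value of joint nut between 2.2 and 2.6 rad and x of tappet1 in the frame of fixture between -0.03 and 0.03 m and y of tappet1 in the frame of fixture between -0.124 and 0.124 m and z of tappet1 in the frame of fixture between 0.023 and 0.031 m and angle between the z axis of each of tappet1, tappet2, tappet3, tappet4, tappet5 and the z axis of fixture, either way round below 0.15 rad and x of tappet2 in the frame of fixture between -0.03 and 0.03 m and y of tappet2 in the frame of fixture between -0.124 and 0.124 m and z of tappet2 in the frame of fixture between 0.023 and 0.031 m and x of tappet3 in the frame of fixture between -0.03 and 0.03 m and y of tappet3 in the frame of fixture between -0.124 and 0.124 m and z of tappet3 in the frame of fixture between 0.023 and 0.031 m and x of tappet4 in the frame of fixture between -0.03 and 0.03 m and y of tappet4 in the frame of fixture between -0.124 and 0.124 m and z of tappet4 in the frame of fixture between 0.023 and 0.031 m and x of tappet5 in the frame of fixture between -0.03 and 0.03 m and y of tappet5 in the frame of fixture between -0.124 and 0.124 m and z of tappet5 in the frame of fixture between 0.023 and 0.031 m), for 0.2 s.
3. the lever is flipped closed (value of joint lever below 0.12 rad), for 0.2 s.
At the end, for the whole second after the job is handed in: The lever is closed (within 0.12 rad), the nut stands in the green sector (2.2 to 2.6 rad), and every tappet present stands upright (within 0.15 rad) and at rest in the row of nests against the fence (within 10 mm of the row's middle line), either end up, its foot within 4 mm of the nest floor (value of joint lever below 0.12 rad and value of joint nut between 2.2 and 2.6 rad and x of tappet1 in the frame of fixture between -0.01 and 0.01 m and y of tappet1 in the frame of fixture between -0.124 and 0.124 m and z of tappet1 in the frame of fixture between 0.023 and 0.031 m and angle between the z axis of each of tappet1, tappet2, tappet3, tappet4, tappet5 and the z axis of fixture, either way round below 0.15 rad and x of tappet2 in the frame of fixture between -0.01 and 0.01 m and y of tappet2 in the frame of fixture between -0.124 and 0.124 m and z of tappet2 in the frame of fixture between 0.023 and 0.031 m and x of tappet3 in the frame of fixture between -0.01 and 0.01 m and y of tappet3 in the frame of fixture between -0.124 and 0.124 m and z of tappet3 in the frame of fixture between 0.023 and 0.031 m and x of tappet4 in the frame of fixture between -0.01 and 0.01 m and y of tappet4 in the frame of fixture between -0.124 and 0.124 m and z of tappet4 in the frame of fixture between 0.023 and 0.031 m and x of tappet5 in the frame of fixture between -0.01 and 0.01 m and y of tappet5 in the frame of fixture between -0.124 and 0.124 m and z of tappet5 in the frame of fixture between 0.023 and 0.031 m and linear speed of each of tappet1, tappet2, tappet3, tappet4, tappet5 below 0.02 m/s); the robot touches nothing.
It fails at once if the copper bush is shifted more than 40 mm (distance of bush from where it was at the start of the episode above 0.04 m).
It fails at once if the piston, the carton or the can is shifted more than 30 mm (distance of any of piston, carton, oilcan from where it was at the start of the episode above 0.03 m).
Of tappet1, tappet2, tappet3, tappet4, tappet5 only 3 to 5 are there at a start; the rules pass over those that are not, and their reading is None.
At some moment in a run one of tappet1, tappet2, tappet3, tappet4, tappet5 may be knocked a few centimetres aside while the robot is not near it.
It also fails if it takes over 210 s, if anything falls off the work surface, if the arm or the gripper's body presses on something with over 40 N, if the wrist force passes 120 N, or if a joint passes its speed limit or range.

## Working session

There is one attempt and no reset: what is moved stays moved. The work goes in short steps, Python scripts to look and compute and a tool call to move; the robot and the scene stay as the last step left them, time stands still between calls to the robot, and variables do not carry over. Pictures are saved under pics/ and viewed, and the job is handed in when it is done.

Besides the shell and the picture viewer there is one more tool, called after "Emit:" by a JSON object that holds its "op" and its "data", one argument or row to a line. jog_arm: Moves the arm, as the interface text tells. Its arguments: {"type":"object","properties":{"steps":{"type":"array","items":{"type":"object","properties":{"turn":{"type":"array","items":{"type":"number"}},"dp":{"type":"array","items":{"type":"number"}},"claw":{"type":"number"}}}}},"required":["steps"]}

```bash
mkdir -p pics
cat > h.py <<'E'
import numpy as np, cv2, sys
from workcell import ctrl
def snap(n,f,crop=None,s=1):
    d=ctrl.get_image(n); im=d['img'][:,:,::-1]
    if crop: x0,y0,x1,y1=crop; im=im[y0:y1,x0:x1]
    if s!=1: im=cv2.resize(im,None,fx=s,fy=s,interpolation=cv2.INTER_CUBIC)
    cv2.imwrite('pics/'+f,im); return d
def KD(d):
    f=210/np.tan(np.radians(d['fovy'])/2)
    return np.array([[f,0,d['cx']],[0,f,d['cy']],[0,0,1]]),np.array(d['dist_coeffs'])
def ray(d,px):
    K,D=KD(d); n=cv2.undistortPoints(np.array([[px]],float),K,D,None,None)[0,0]
    T=d['camera_from_world']; R=T[:3,:3]; c=-R.T@T[:3,3]
    return c,R.T@np.array([n[0],n[1],1])
def atz(d,px,z):
    c,r=ray(d,px); return c+r*(z-c[2])/r[2]
def proj(d,P):
    K,D=KD(d);T=d['camera_from_world']
    return cv2.projectPoints(np.array(P,float).reshape(-1,1,3),cv2.Rodrigues(T[:3,:3])[0],T[:3,3],K,D)[0].reshape(-1,2)
def cloud(d):
    K,D=KD(d);v,u=np.mgrid[0:420,0:560]
    n=cv2.undistortPoints(np.stack([u,v],-1).reshape(-1,1,2).astype(float),K,D).reshape(420,560,2)
    z=d['range_z']; P=np.stack([n[...,0]*z,n[...,1]*z,z],-1)
    T=d['camera_from_world']; P=(P-T[:3,3])@T[:3,:3]; P[z==0]=np.nan; return P
E
python3 - <<'E'
from h import *
np.set_printoptions(suppress=True,precision=2)
for n in('top','scene'):
    d=snap(n,n+'0.png'); print(n,d['fovy'],d['cx'],d['cy'],d['dist_coeffs'],d['camera_from_world'])
print(ctrl.get_obs())
E
```

```text
top 45.513742658509436 275.80387908476393 212.77696380365114 [-0.04  0.    0.    0.    0.  ] [[   0.01   -1.     -0.03   17.38]
 [  -1.     -0.01   -0.07  608.27]
 [   0.07    0.03   -1.   1229.75]
 [   0.      0.      0.      1.  ]]
scene 53.46124753503653 283.6512920645654 202.38271488260764 [-0.13  0.    0.    0.    0.  ] [[   0.7     0.71    0.   -427.84]
 [   0.41   -0.4    -0.82 -189.71]
 [  -0.58    0.58   -0.57 1251.53]
 [   0.      0.      0.      1.  ]]
{'t': 0.1, 'qpos': array([ 1.3 ,  0.42,  1.63,  0.  ,  1.09, -0.02]), 'qvel': array([-0., -0., -0.,  0., -0., -0.]), 'joint_torque': array([  0.  , -54.56, -27.43,   0.06,   0.02,  -0.  ]), 'ee_pos': array([156.76, 604.5 , 221.98]), 'orientation': array([-1.32, -1.02,  1.02]), 'ft_force': array([ 0.12,  0.25, -1.07]), 'moment': array([-0.02,  0.01, -0.01]), 'width': 87.56772886677992}
```

View pics/top0.png

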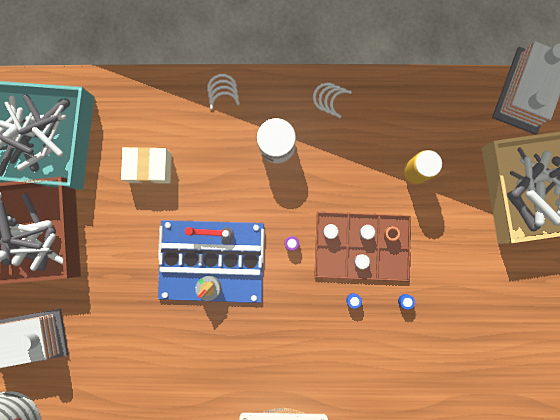

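View pics/scene0.png

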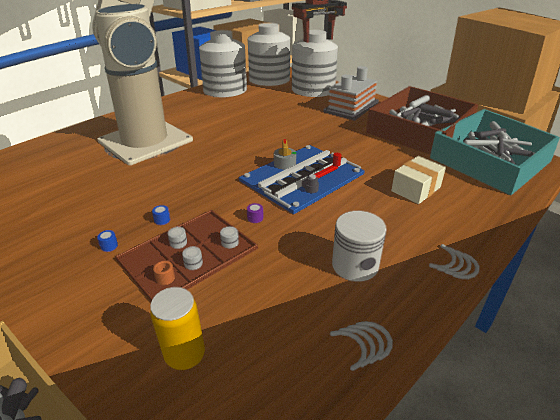

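Top view: the clamp is at about (211,262), with the lever knob at (190,231). The tray is at (363,248), with tappets at (331,231), (368,232) and (363,262) and the bush at (392,233). I'll enlarge for detail.

Run:
```python
from h import *
np.set_printoptions(suppress=True,precision=1)
d=snap('top','f1.png',(150,210,275,310),6)
d2=snap('top','t1.png',(280,200,425,315),5)
P=cloud(d)
hsv=cv2.cvtColor(d['img'],cv2.COLOR_RGB2HSV)
# plate: blue at z~12
m=(abs(P[...,2]-12)<5)&(hsv[...,0]>105)&(hsv[...,0]<125)&(hsv[...,1]>120); m[:,:150]=0;m[:,275:]=0
q=P[m][:,:2].astype(np.float32); print('plate',m.sum(),cv2.minAreaRect(q))
m=(P[...,2]>25)&(P[...,2]<45);m[:,:312]=0;m[:,415:]=0;m[:205]=0;m[285:]=0
n,l,s,c=cv2.connectedComponentsWithStats(m.astype(np.uint8))
for i in range(1,n):
    if s[i,4]>20: q=P[l==i]; e=q[q[:,2]>np.median(q[:,2])-5]; print(c[i],s[i],cv2.minEnclosingCircle(e[:,:2].astype(np.float32)),np.median(q,0))
m=(hsv[...,0]<12)&(hsv[...,1]>110)&(abs(P[...,2]-11)<4);m[:,:312]=0;m[:,415:]=0;m[:205]=0;m[290:]=0
print('tray',cv2.minAreaRect(P[m][:,:2].astype(np.float32)))
np.save('d.npy',P)
```

```text
plate 3451 ((485.9837341308594, 187.50765991210938), (260.7484130859375, 197.2089385986328), 89.08263397216797)
[330.1 230.7] [323 224  15  15 169] ((563.9912719726562, -111.31307983398438), 17.626752853393555) [ 563.5 -111.    34.2]
[367.1 231.5] [360 225  15  14 169] ((563.3968505859375, -202.31817626953125), 17.887598037719727) [ 564.  -201.7   34.1]
[392.  233.2] [385 226  15  15 109] ((559.7491455078125, -264.087158203125), 18.091167449951172) [ 559.9 -263.1   33.7]
[361.8 261.1] [355 254  15  15 171] ((490.3291320800781, -189.84832763671875), 17.937074661254883) [ 490.5 -189.4   34.4]
tray ((527.9553833007812, -194.25820922851562), (236.8731689453125, 165.45046997070312), 88.2936019897461)
```

View pics/f1.png

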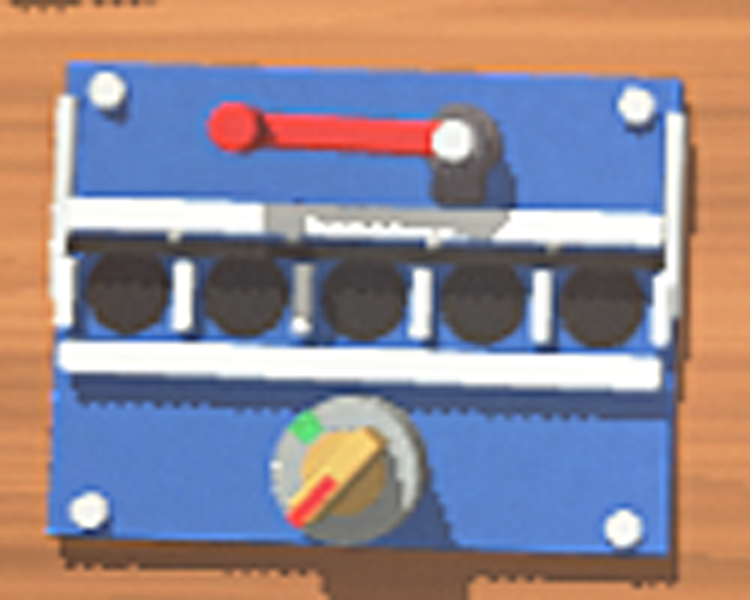

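View pics/t1.png

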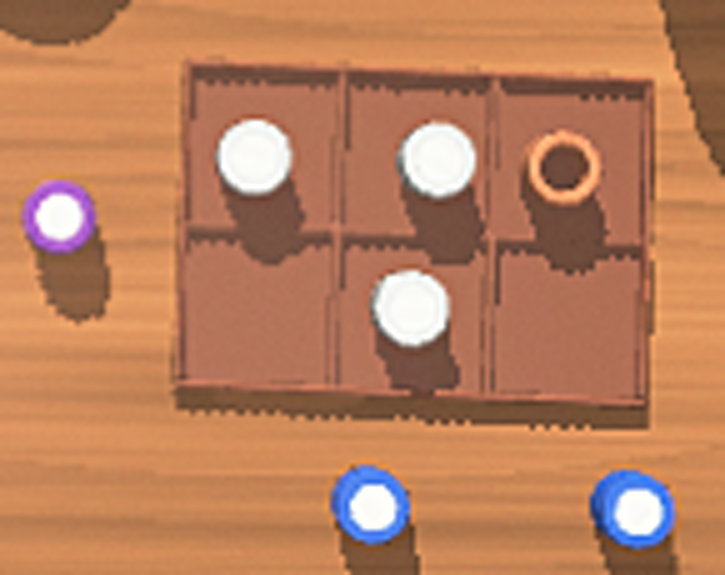

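Only three tappets are in the tray, and the blue and purple look-alikes are outside it. The nut pointer sits about 0.76 rad clockwise of down. Next I'll fit the fixture pose.

Run:
```python
from h import *
from scipy.optimize import least_squares
from scipy.spatial.transform import Rotation as R
np.set_printoptions(suppress=True,precision=3)
d=ctrl.get_image('top')
L=[((127,292),(0,100,12)),((244,292),(0,50,12)),((363,299),(0,0,12)),((484,303),(0,-50,12)),((602,307),(0,-100,12)),
((349,470),(-70,0,46)),((234,127),(66,45,80)),((68,62),(100,131,12)),((683,78),(100,-131,12)),((668,553),(-100,-131,12)),((47,537),(-100,131,12))]
# plate centre unknown in x: fit ox
W=np.array([atz(d,((a[0]+.5)/6-.5+150,(a[1]+.5)/6-.5+210),p[2])[:2] for a,p in L]); F=np.array([p[:2] for a,p in L],float)
def res(v):
    c,s=np.cos(v[2]),np.sin(v[2]); Fm=F.copy(); Fm[-4:,0]+=v[3]
    return (Fm@np.array([[c,s],[-s,c]])+v[:2]-W)
o=least_squares(lambda v:res(v).ravel(),[485,187,0,0],loss='soft_l1',f_scale=2)
print(o.x); print(res(o.x))
print(W[6], W[5])
a=[atz(d,((x+.5)/6-.5+150,(y+.5)/6-.5+210),73)[:2] for x,y in((297,522),(378,437))]; print('bar',a)
v=np.array(a[0])-a[1]; print('pointer',np.arctan2(-v[0],v[1]),v)
print(R.from_rotvec(ctrl.get_obs()['orientation']).as_matrix(),ctrl.get_obs()['orientation'])
P=cloud(d)
hsv=cv2.cvtColor(d['img'],cv2.COLOR_RGB2HSV)
m=(P[...,2]>70)&(P[...,2]<86);m[:,:150]=0;m[:,275:]=0;m[:205]=0;m[310:]=0
n,l,s,c=cv2.connectedComponentsWithStats(m.astype(np.uint8))
for i in range(1,n):
  if s[i,4]>8: q=P[l==i];print(c[i],s[i],np.median(q,0),q.mean(0))
```

```text
[490.242 187.163  -0.017  -3.824]
[[ 0.647 -0.795]
 [-0.838 -1.14 ]
 [ 0.609 -0.783]
 [ 0.803  0.196]
 [ 1.026 -0.256]
 [-0.763  1.435]
 [-1.907  0.874]
 [ 0.621  0.888]
 [ 0.481 -0.171]
 [-1.685 -0.575]
 [ 0.238  0.475]]
[558.889 230.183] [421.014 186.895]
bar [array([402.299, 202.882]), array([436.383, 171.119])]
pointer 0.8206298167276191 [-34.084  31.763]
[[ 0.251 -0.    -0.968]
 [ 0.968 -0.001  0.251]
 [-0.001 -1.     0.   ]] [-1.319 -1.02   1.021]
[188.138 230.5  ] [184 227   9   8  58] [559.446 231.563  79.489] [559.502 231.419  79.274]
[204.823 289.115] [197 281  16  17  96] [420.481 189.195  73.493] [420.26  189.36   73.508]
```

Emit:
{"op": "jog_arm", "data": {
  "steps": [
    {"dp":[0.4,-0.4,0],"turn":[0,0,0],"claw":0.6},
    {"dp":[0.8,-0.8,0],"turn":[0,0,0],"claw":0.6},
    {"dp":[1,-1,0],"turn":[0,0,0],"claw":0.6},
    {"dp":[1,-1,0],"turn":[0,0,0],"claw":0.6}
  ]
}}

```text
t: 0.58
ee_pos: [239.5, 521.1, 222.0]
orientation: [-1.322, -1.017, 1.02]
ft_force: [0.9, 0.5, 0.5]
width: 64.5
```

Emit:
{"op": "jog_arm", "data": {
  "steps": [
    {"dp":[0.4,-0.4,0],"turn":[0,0,0],"claw":0.6},
    {"dp":[0.8,-0.8,0],"turn":[0,0,0],"claw":0.6},
    {"dp":[1,-1,0],"turn":[0,0,0],"claw":0.6},
    {"dp":[1,-1,0],"turn":[0,0,0],"claw":0.6}
  ]
}}

```text
t: 0.92
ee_pos: [322.3, 437.9, 222.0]
orientation: [-1.325, -1.014, 1.018]
ft_force: [0.1, 0.2, -0.4]
width: 52.6
```

Emit:
{"op": "jog_arm", "data": {
  "steps": [
    {"dp":[0.4,-0.4,0],"turn":[0,0,0],"claw":0.6},
    {"dp":[0.8,-0.8,0],"turn":[0,0,0],"claw":0.6},
    {"dp":[1,-1,0],"turn":[0,0,0],"claw":0.6},
    {"dp":[1,-1,0],"turn":[0,0,0],"claw":0.6}
  ]
}}

```text
t: 1.25
ee_pos: [405.3, 355.3, 222.1]
orientation: [-1.328, -1.012, 1.015]
ft_force: [-0.0, -0.1, -0.5]
width: 52.6
```

Emit:
{"op": "jog_arm", "data": {
  "steps": [
    {"dp":[0.4,-0.4,0],"turn":[0,0,0],"claw":0.6},
    {"dp":[0.8,-0.8,0],"turn":[0,0,0],"claw":0.6},
    {"dp":[1,-1,0],"turn":[0,0,0],"claw":0.6},
    {"dp":[1,-1,0],"turn":[0,0,0],"claw":0.6}
  ]
}}

```text
t: 1.58
ee_pos: [488.7, 273.1, 222.4]
orientation: [-1.33, -1.012, 1.011]
ft_force: [0.7, -0.2, -0.3]
width: 52.7
```

Emit:
{"op": "jog_arm", "data": {
  "steps": [
    {"dp":[0.4,-0.25,-0.2],"turn":[0,0,0],"claw":0.6},
    {"dp":[0.87,-0.525,-0.6],"turn":[0,0,0],"claw":0.6},
    {"dp":[0.87,-0.525,-0.9],"turn":[0,0,0],"claw":0.6},
    {"dp":[0.87,-0.525,-0.9],"turn":[0,0,0],"claw":0.6},
    {"dp":[0.87,-0.525,-0.9],"turn":[0,0,0],"claw":0.6}
  ]
}}

```text
t: 2.0
ee_pos: [556.8, 231.3, 148.6]
orientation: [-1.329, -1.007, 1.014]
ft_force: [-1.3, 1.4, -0.7]
width: 52.8
```

Run:
```python
from h import *
d=snap('scene','s1.png',(220,100,420,250),4)
d=snap('top','s2.png',(140,180,290,310),4)
o=ctrl.get_obs();print(o['ee_pos'],o['orientation'],o['qpos'])
```

```text
[557.84657705 232.48129029 151.32624771] [-1.32961488 -1.01258433  1.01122948] [ 0.37804061  0.47996612  1.72840711 -0.00698791  0.93080932 -0.92253264]
```

View pics/s1.png

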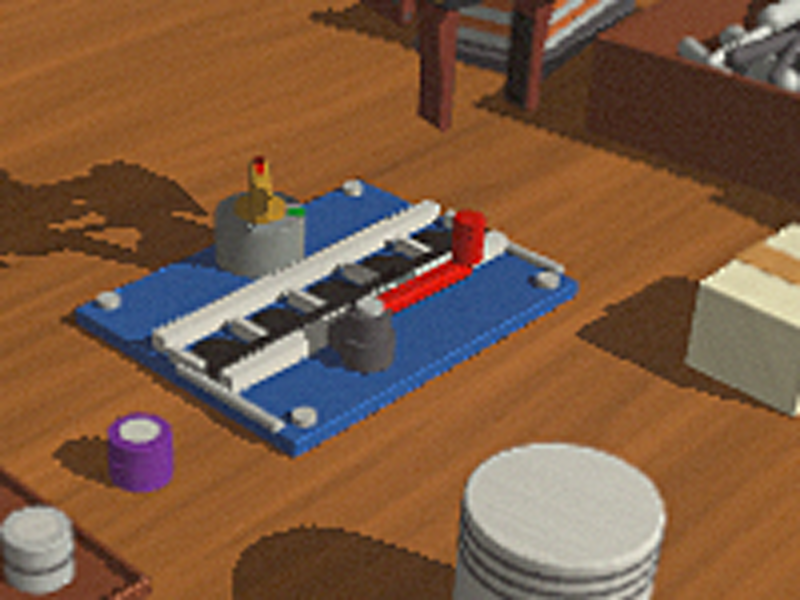

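View pics/s2.png

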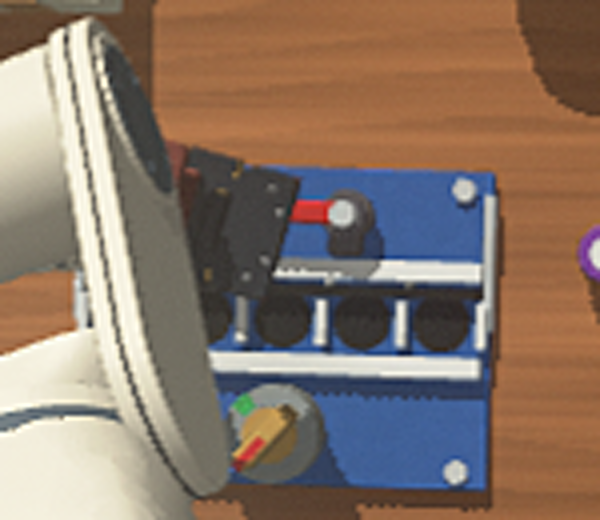

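Emit:
{"op": "jog_arm", "data": {
  "steps": [
    {"dp":[0,-0.01,-0.3],"turn":[0,0,0],"claw":0.6},
    {"dp":[0,-0.01,-0.6],"turn":[0,0,0],"claw":0.6},
    {"dp":[0,-0.01,-0.6],"turn":[0,0,0],"claw":0.6},
    {"dp":[0,-0.01,-0.6],"turn":[0,0,0],"claw":0.6}
  ]
}}

```text
t: 2.43
ee_pos: [557.1, 232.7, 104.3]
orientation: [-1.329, -1.013, 1.012]
ft_force: [-0.5, 0.4, 0.6]
width: 52.7
```

Emit:
{"op": "jog_arm", "data": {
  "steps": [
    {"dp":[0,0,-0.3],"turn":[0,0,0],"claw":0.6},
    {"dp":[0,0,-0.58],"turn":[0,0,0],"claw":0.6},
    {"dp":[0,0,-0.58],"turn":[0,0,0],"claw":0.6},
    {"dp":[0,0,-0.58],"turn":[0,0,0],"claw":0.6}
  ]
}}

```text
t: 2.77
ee_pos: [557.2, 233.2, 59.2]
orientation: [-1.329, -1.014, 1.013]
ft_force: [0.5, -0.2, 0.8]
width: 52.6
```

Emit:
{"op": "jog_arm", "data": {
  "steps": [
    {"dp":[0,0,0],"turn":[0,0,0],"claw":0.1},
    {"dp":[0,0,0],"turn":[0,0,0],"claw":0.1},
    {"dp":[0,0,0],"turn":[0,0,0],"claw":0.1},
    {"dp":[0,0,0],"turn":[0,0,0],"claw":0.1},
    {"dp":[0,0,0],"turn":[0,0,0],"claw":0.1},
    {"dp":[0,0,0],"turn":[0,0,0],"claw":0.1}
  ]
}}

```text
t: 3.27
ee_pos: [557.0, 231.4, 59.8]
orientation: [-1.33, -1.013, 1.016]
ft_force: [-2.1, -9.8, 7.8]
width: 19.1
```

Emit:
{"op": "jog_arm", "data": {
  "steps": [
    {"dp":[0.106,-0.007,0],"turn":[0,0,-0.032],"claw":0.1},
    {"dp":[0.211,-0.025,0],"turn":[0,0,-0.064],"claw":0.1},
    {"dp":[0.313,-0.053,0],"turn":[0,0,-0.095],"claw":0.1},
    {"dp":[0.412,-0.091,0],"turn":[0,0,-0.127],"claw":0.1},
    {"dp":[0.507,-0.139,0],"turn":[0,0,-0.159],"claw":0.1},
    {"dp":[0.597,-0.196,0],"turn":[0,0,-0.191],"claw":0.1},
    {"dp":[0.68,-0.262,0],"turn":[0,0,-0.223],"claw":0.1},
    {"dp":[0.757,-0.335,0],"turn":[0,0,-0.255],"claw":0.1},
    {"dp":[0.757,-0.335,0],"turn":[0,0,-0.255],"claw":0.1}
  ]
}}

```text
t: 4.02
ee_pos: [617.6, 202.7, 59.9]
orientation: [-1.543, -0.388, 0.398]
ft_force: [-2.2, -5.4, 3.7]
width: 19.6
```

Emit:
{"op": "jog_arm", "data": {
  "steps": [
    {"dp":[0.1,-0.109,0],"turn":[0,0,-0.04],"claw":0.1},
    {"dp":[0.175,-0.236,0],"turn":[0,0,-0.08],"claw":0.1},
    {"dp":[0.232,-0.374,0],"turn":[0,0,-0.12],"claw":0.1},
    {"dp":[0.269,-0.518,0],"turn":[0,0,-0.16],"claw":0.1},
    {"dp":[0.284,-0.634,0],"turn":[0,0,-0.19],"claw":0.1},
    {"dp":[0.286,-0.72,0],"turn":[0,0,-0.22],"claw":0.1},
    {"dp":[0.286,-0.72,0],"turn":[0,0,-0.22],"claw":0.1},
    {"dp":[0.286,-0.72,0],"turn":[0,0,-0.22],"claw":0.1}
  ]
}}

```text
t: 4.68
ee_pos: [639.1, 146.7, 59.9]
orientation: [-1.568, 0.16, -0.142]
ft_force: [-4.6, 7.4, 2.1]
width: 19.0
```

Emit:
{"op": "jog_arm", "data": {
  "steps": [
    {"dp":[0,0,0],"turn":[0,0,0],"claw":0.6},
    {"dp":[0,0,0],"turn":[0,0,0],"claw":0.6},
    {"dp":[0,0,0],"turn":[0,0,0],"claw":0.6},
    {"dp":[0,0,0],"turn":[0,0,0],"claw":0.6},
    {"dp":[0,0,0.4],"turn":[0,0,0],"claw":0.6},
    {"dp":[0,0,0.8],"turn":[0,0,0.055],"claw":0.6},
    {"dp":[0,0,1],"turn":[0,0,0.055],"claw":0.6},
    {"dp":[0,0,1],"turn":[0,0,0.055],"claw":0.6}
  ]
}}

```text
t: 5.35
ee_pos: [641.9, 147.0, 144.3]
orientation: [-1.573, 0.017, -0.011]
ft_force: [0.3, -1.1, 0.1]
width: 53.1
```

Emit:
{"op": "jog_arm", "data": {
  "steps": [
    {"dp":[-0.2,-0.4,0.2],"turn":[0,0,0],"claw":0.6},
    {"dp":[-0.5,-0.8,0.2],"turn":[0,0,0],"claw":0.6},
    {"dp":[-0.5,-1,0.2],"turn":[0,0,0],"claw":0.6},
    {"dp":[-0.5,-1,0.2],"turn":[0,0,0],"claw":0.6}
  ]
}}

```text
t: 5.68
ee_pos: [600.4, 64.1, 159.6]
orientation: [-1.574, 0.022, -0.013]
ft_force: [0.3, 1.0, 0.4]
width: 52.5
```

Emit:
{"op": "jog_arm", "data": {
  "steps": [
    {"dp":[-0.2,-0.4,0],"turn":[0,0,0],"claw":0.6},
    {"dp":[-0.4,-0.8,0],"turn":[0,0,0],"claw":0.6},
    {"dp":[-0.4,-1,0],"turn":[0,0,0],"claw":0.6},
    {"dp":[-0.4,-1,0],"turn":[0,0,0],"claw":0.6}
  ]
}}

```text
t: 6.02
ee_pos: [567.8, -18.0, 158.8]
orientation: [-1.574, 0.026, -0.015]
ft_force: [-0.3, -0.4, 0.1]
width: 52.9
```

```bash
cat > look.py <<'E'
from h import *
from scipy.spatial.transform import Rotation as R
np.set_printoptions(suppress=True,precision=3)
def tool():
    o=ctrl.get_obs(); M=R.from_rotvec(o['orientation']).as_matrix()
    print('t',o['t'],'tcp',o['ee_pos'].round(1),'yaw',np.degrees(np.arctan2(M[1,0],M[0,0])),'down',M[:,1],'q',o['qpos'].round(2),'F',o['ft_force'].round(1),'w',round(o['width'],1))
def parts():
    d=ctrl.get_image('top');P=cloud(d);hsv=cv2.cvtColor(d['img'],cv2.COLOR_RGB2HSV)
    m=(P[...,2]>25)&(P[...,2]<50);m[:,:150]=0;m[:,450:]=0;m[:170]=0;m[330:]=0
    n,l,s,c=cv2.connectedComponentsWithStats(m.astype(np.uint8))
    for i in range(1,n):
        if 60<s[i,4]<400:
            q=P[l==i]; zt=np.median(q[:,2]); e=q[abs(q[:,2]-zt)<4]
            print(c[i].round(0),s[i,4],'circ',[np.round(v,1) for v in cv2.minEnclosingCircle(e[:,:2].astype(np.float32))],'z',round(zt,1),d['img'][l==i].mean(0).round(0))
E
python3 - <<'E'
from look import *
tool(); parts(); snap('top','a1.png',(140,170,440,330),2.6)
E
```

```text
t 6.0167 tcp [567.8 -18.  158.8] yaw -1.47297021145544 down [-0.007 -0.003 -1.   ] q [-0.05  0.43  1.8  -0.    0.92 -0.02] F [-0.3 -0.4  0.1] w 52.9
[367. 232.] 172 circ [array([ 563. , -202.5]), np.float64(17.8)] z 34.2 [196. 197. 189.]
[224. 235.] 131 circ [array([550.2, 152.3]), np.float64(23.3)] z 32.1 [99. 95. 95.]
[392. 233.] 110 circ [array([ 559.6, -264.1]), np.float64(17.8)] z 33.4 [182. 111.  76.]
[362. 261.] 174 circ [array([ 490.4, -189.5]), np.float64(18.0)] z 34.1 [199. 200. 193.]
[208. 287.] 325 circ [array([420.5, 189.3]), np.float64(30.1)] z 46.0 [116. 121. 111.]
[354. 301.] 170 circ [array([ 392.7, -170.8]), np.float64(17.9)] z 30.2 [120. 141. 190.]
[407. 302.] 172 circ [array([ 392.3, -301. ]), np.float64(18.3)] z 29.8 [119. 141. 190.]
```

View pics/a1.png

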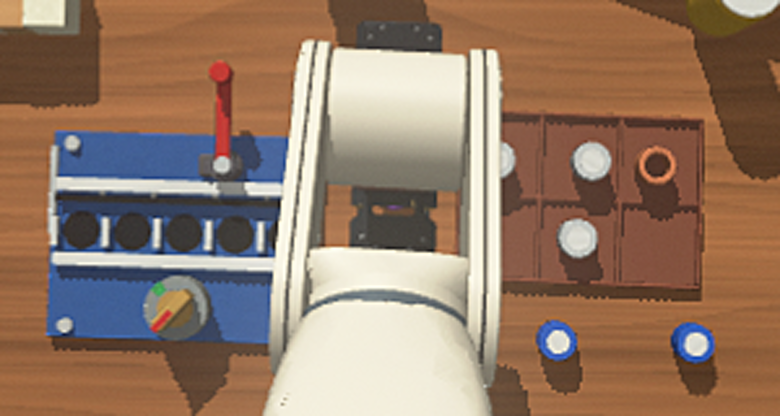

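Emit:
{"op": "jog_arm", "data": {
  "steps": [
    {"dp":[-0.05,-0.4,0],"turn":[0,0,0],"claw":0.6},
    {"dp":[-0.05,-0.8,-0.2],"turn":[0,0,0],"claw":0.6},
    {"dp":[-0.05,-1,-0.6],"turn":[0,0,0],"claw":0.6},
    {"dp":[-0.05,-1,-0.6],"turn":[0,0,0],"claw":0.6}
  ]
}}

```text
t: 6.45
ee_pos: [562.8, -96.4, 106.6]
orientation: [-1.573, 0.03, -0.011]
ft_force: [-1.3, -0.1, -0.5]
width: 52.7
```

Emit:
{"op": "jog_arm", "data": {
  "steps": [
    {"dp":[0,-0.12,-0.2],"turn":[0,0,0.008],"claw":0.6},
    {"dp":[0,-0.12,-0.5],"turn":[0,0,0.008],"claw":0.6},
    {"dp":[0,-0.12,-0.6],"turn":[0,0,0.008],"claw":0.6},
    {"dp":[0,-0.12,-0.6],"turn":[0,0,0.008],"claw":0.6},
    {"dp":[0,-0.12,-0.6],"turn":[0,0,0.008],"claw":0.6}
  ]
}}

```text
t: 6.87
ee_pos: [563.2, -104.7, 58.9]
orientation: [-1.573, 0.01, 0.01]
ft_force: [-0.1, 0.7, -0.3]
width: 52.8
```

Emit:
{"op": "jog_arm", "data": {
  "steps": [
    {"dp":[0,-0.08,-0.1],"turn":[0,0,0],"claw":0.6},
    {"dp":[0,-0.08,-0.3],"turn":[0,0,0],"claw":0.6},
    {"dp":[0,-0.08,-0.49],"turn":[0,0,0],"claw":0.6},
    {"dp":[0,-0.08,-0.49],"turn":[0,0,0],"claw":0.6},
    {"dp":[0,-0.08,-0.49],"turn":[0,0,0],"claw":0.6},
    {"dp":[0,-0.08,-0.49],"turn":[0,0,0],"claw":0.2},
    {"dp":[0,-0.08,-0.49],"turn":[0,0,0],"claw":0.2},
    {"dp":[0,-0.08,-0.49],"turn":[0,0,0],"claw":0.2},
    {"dp":[0,-0.08,-0.49],"turn":[0,0,0],"claw":0.2},
    {"dp":[0,-0.08,-0.49],"turn":[0,0,0],"claw":0.2}
  ]
}}

```text
t: 7.7
ee_pos: [563.7, -111.2, 20.6]
orientation: [-1.573, 0.009, 0.009]
ft_force: [-1.4, 0.5, 6.2]
width: 35.4
```

Run:
```python
from look import *
tool(); snap('scene','a2.png',(100,170,300,320),4)
```

```text
t 7.7 tcp [ 563.7 -111.2   20.6] yaw 0.02521999618555565 down [-0.011 -0.002 -1.   ] q [-0.21  0.65  1.83 -0.01  0.67 -0.21] F [-1.4  0.5  6.2] w 35.4
```

View pics/a2.png

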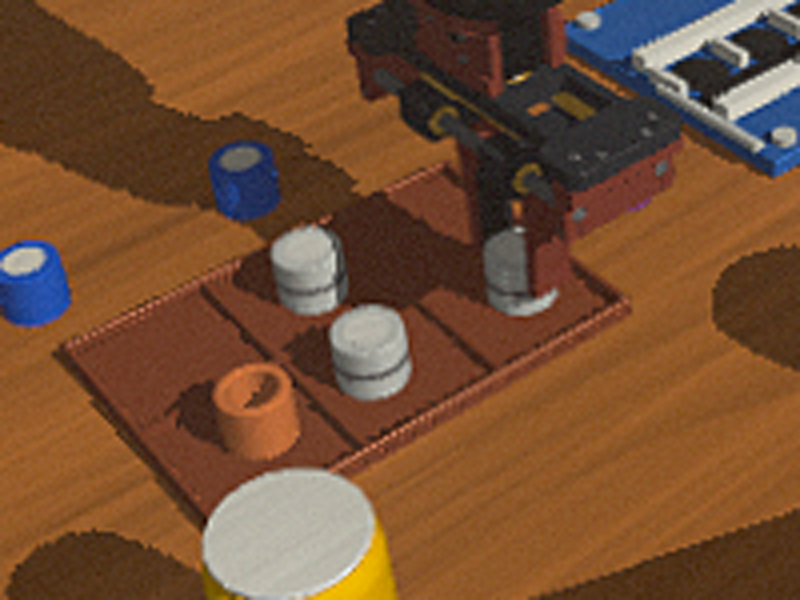

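Emit:
{"op": "jog_arm", "data": {
  "steps": [
    {"dp":[0,0,0.3],"turn":[0,0,0],"claw":0.2},
    {"dp":[0,0,0.6],"turn":[0,0,0],"claw":0.2},
    {"dp":[0,0.2,1],"turn":[0,0,0],"claw":0.2},
    {"dp":[-0.2,0.6,1],"turn":[0,0,0],"claw":0.2},
    {"dp":[-0.4,1,1],"turn":[0,0,0],"claw":0.2},
    {"dp":[-0.4,1,1],"turn":[0,0,0],"claw":0.2}
  ]
}}

```text
t: 8.25
ee_pos: [528.4, -27.5, 100.9]
orientation: [-1.572, 0.009, 0.013]
ft_force: [-0.7, -0.0, -1.2]
width: 35.2
```

Emit:
{"op": "jog_arm", "data": {
  "steps": [
    {"dp":[-0.15,0.4,0],"turn":[0,0,0],"claw":0.2},
    {"dp":[-0.3,0.8,0],"turn":[0,0,0],"claw":0.2},
    {"dp":[-0.45,1,0],"turn":[0,0,0],"claw":0.2},
    {"dp":[-0.45,1,0],"turn":[0,0,0],"claw":0.2}
  ]
}}

```text
t: 8.58
ee_pos: [489.8, 54.7, 100.8]
orientation: [-1.571, 0.009, 0.017]
ft_force: [-0.7, -0.6, -1.3]
width: 35.4
```

Emit:
{"op": "jog_arm", "data": {
  "steps": [
    {"dp":[0,0.4,0.1],"turn":[0,0,0],"claw":0.2},
    {"dp":[0,0.8,0.1],"turn":[0,0,0],"claw":0.2},
    {"dp":[0,1,0.1],"turn":[0,0,0],"claw":0.2},
    {"dp":[0,1,0.1],"turn":[0,0,0],"claw":0.2}
  ]
}}

```text
t: 8.92
ee_pos: [490.9, 136.8, 109.2]
orientation: [-1.571, 0.005, 0.018]
ft_force: [0.2, -1.3, -0.8]
width: 35.2
```

Emit:
{"op": "jog_arm", "data": {
  "steps": [
    {"dp":[0,0.4,0],"turn":[0,0,0],"claw":0.2},
    {"dp":[0,0.8,0],"turn":[0,0,0],"claw":0.2},
    {"dp":[0,1,0],"turn":[0,0,0],"claw":0.2},
    {"dp":[0,1,0],"turn":[0,0,0],"claw":0.2}
  ]
}}

```text
t: 9.25
ee_pos: [492.0, 218.3, 109.3]
orientation: [-1.57, 0.002, 0.018]
ft_force: [0.1, -0.7, -1.5]
width: 34.8
```

Emit:
{"op": "jog_arm", "data": {
  "steps": [
    {"dp":[0,0.35,0],"turn":[0,0,0],"claw":0.2},
    {"dp":[0,0.7,0],"turn":[0,0,0],"claw":0.2},
    {"dp":[0,0.8,0],"turn":[0,0,0],"claw":0.2},
    {"dp":[0,0.8,0],"turn":[0,0,0],"claw":0.2},
    {"dp":[0,0.8,0],"turn":[0,0,0],"claw":0.2}
  ]
}}

```text
t: 9.67
ee_pos: [491.9, 280.8, 109.0]
orientation: [-1.571, 0.003, 0.019]
ft_force: [-0.4, 0.3, -1.7]
width: 35.2
```

Run:
```python
from look import *
tool(); snap('scene','a3.png',(220,90,420,240),4);parts()
```

```text
t 9.6667 tcp [491.9 280.8 109. ] yaw 0.5873614598732424 down [-0.014 -0.    -1.   ] q [0.49 0.5  1.83 0.01 0.83 0.48] F [-0.4  0.3 -1.7] w 35.2
[225. 232.] 191 circ [array([551.2, 152. ]), np.float64(22.8)] z 34.5 [122.  95.  96.]
[367. 231.] 171 circ [array([ 563.3, -202.1]), np.float64(17.6)] z 34.4 [208. 209. 202.]
[392. 233.] 107 circ [array([ 560. , -264.2]), np.float64(18.0)] z 33.0 [197. 121.  82.]
[291. 243.] 154 circ [array([534.1, -15.3]), np.float64(17.6)] z 30.8 [174. 136. 184.]
[362. 261.] 172 circ [array([ 489.7, -189.5]), np.float64(18.2)] z 34.4 [211. 212. 205.]
[194. 270.] 61 circ [array([469.4, 225.7]), np.float64(35.0)] z 26.8 [229. 229. 222.]
[208. 288.] 308 circ [array([420.4, 189. ]), np.float64(30.1)] z 46.0 [121. 128. 118.]
[354. 301.] 172 circ [array([ 392.9, -170.6]), np.float64(18.0)] z 30.5 [125. 149. 202.]
[407. 302.] 170 circ [array([ 392.4, -300.9]), np.float64(18.0)] z 30.0 [126. 150. 203.]
```

View pics/a3.png

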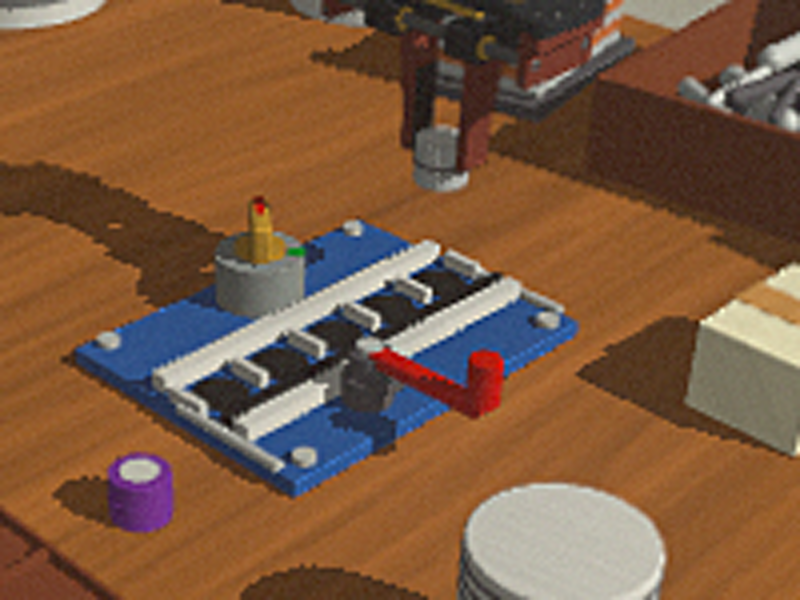

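Emit:
{"op": "jog_arm", "data": {
  "steps": [
    {"dp":[0.035,0.075,-0.2],"turn":[0,-0.004,0],"claw":0.2},
    {"dp":[0.035,0.075,-0.4],"turn":[0,-0.004,-0.003],"claw":0.2},
    {"dp":[0.035,0.075,-0.6],"turn":[0,-0.004,-0.003],"claw":0.2},
    {"dp":[0.035,0.075,-0.6],"turn":[0,-0.004,-0.003],"claw":0.2},
    {"dp":[0.035,0.075,-0.6],"turn":[0,-0.004,-0.003],"claw":0.2}
  ]
}}

```text
t: 10.18
ee_pos: [494.1, 285.0, 60.5]
orientation: [-1.572, 0.004, 0.002]
ft_force: [0.4, 0.1, -0.3]
width: 35.2
```

Emit:
{"op": "jog_arm", "data": {
  "steps": [
    {"dp":[0.01,0.025,-0.15],"turn":[0,0,0],"claw":0.2},
    {"dp":[0.01,0.025,-0.28],"turn":[0,0,0],"claw":0.2},
    {"dp":[0.01,0.025,-0.36],"turn":[0,0,0],"claw":0.2},
    {"dp":[0.01,0.025,-0.385],"turn":[0,0,0],"claw":0.2},
    {"dp":[0.01,0.025,-0.395],"turn":[0,0,0],"claw":0.2},
    {"dp":[0.01,0.025,-0.395],"turn":[0,0,0],"claw":0.2},
    {"dp":[0.01,0.025,-0.395],"turn":[0,0,0],"claw":0.2}
  ]
}}

```text
t: 10.77
ee_pos: [494.9, 287.0, 28.9]
orientation: [-1.572, 0.004, 0.002]
ft_force: [0.8, 0.4, -0.6]
width: 35.2
```

Run:
```python
from look import *
tool(); snap('scene','a4.png',(240,90,400,210),5)
```

```text
t 10.7667 tcp [494.9 287.   28.9] yaw -0.07927739323886882 down [-0.004 -0.001 -1.   ] q [0.5  0.63 1.84 0.   0.67 0.51] F [ 0.8  0.4 -0.6] w 35.2
```

View pics/a4.png

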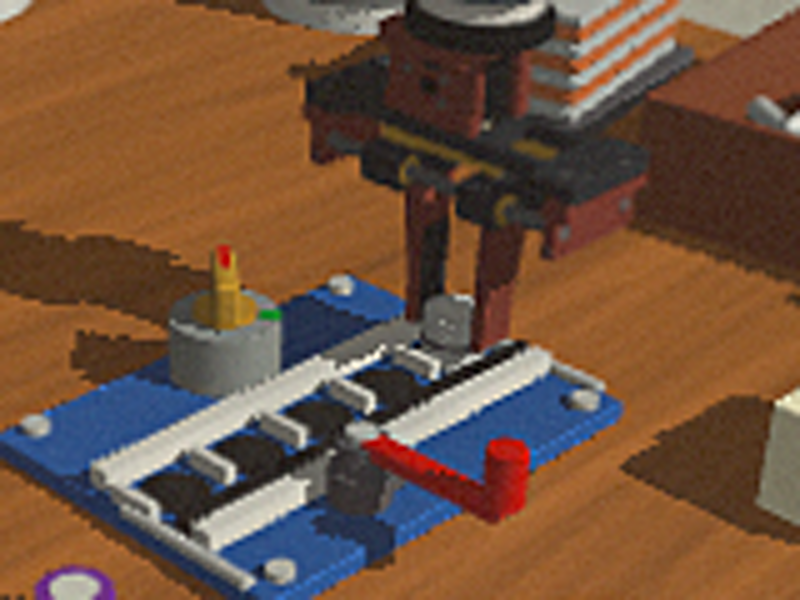

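Emit:
{"op": "jog_arm", "data": {
  "steps": [
    {"dp":[0,0,0],"turn":[0,0,0],"claw":0.6},
    {"dp":[0,0,0],"turn":[0,0,0],"claw":0.6},
    {"dp":[0,0,0],"turn":[0,0,0],"claw":0.6},
    {"dp":[0,0,0.1],"turn":[0,0,0],"claw":0.6},
    {"dp":[0,0,0.5],"turn":[0,0,0],"claw":0.6},
    {"dp":[0,0,1],"turn":[0,0,0],"claw":0.6},
    {"dp":[0,-0.4,1],"turn":[0,0,0],"claw":0.6},
    {"dp":[0,-0.8,1],"turn":[0,0,0],"claw":0.6},
    {"dp":[0,-1,1],"turn":[0,0,0],"claw":0.6},
    {"dp":[0,-1,1],"turn":[0,0,0],"claw":0.6}
  ]
}}

```text
t: 11.65
ee_pos: [494.6, 204.5, 109.8]
orientation: [-1.573, 0.006, -0.0]
ft_force: [0.0, -0.4, -0.6]
width: 52.7
```

Emit:
{"op": "jog_arm", "data": {
  "steps": [
    {"dp":[0,-0.4,0.1],"turn":[0,0,0],"claw":0.6},
    {"dp":[0,-0.8,0.1],"turn":[0,0,0],"claw":0.6},
    {"dp":[0,-1,0.1],"turn":[0,0,0],"claw":0.6},
    {"dp":[0,-1,0.1],"turn":[0,0,0],"claw":0.6}
  ]
}}

```text
t: 11.98
ee_pos: [494.7, 122.8, 118.2]
orientation: [-1.573, 0.008, -0.002]
ft_force: [-0.8, 0.5, -0.3]
width: 52.8
```

Emit:
{"op": "jog_arm", "data": {
  "steps": [
    {"dp":[0.2,-0.4,0.1],"turn":[0,0,0],"claw":0.6},
    {"dp":[0.4,-0.8,0.1],"turn":[0,0,0],"claw":0.6},
    {"dp":[0.4,-1,0.1],"turn":[0,0,0],"claw":0.6},
    {"dp":[0.4,-1,0.1],"turn":[0,0,0],"claw":0.6}
  ]
}}

```text
t: 12.32
ee_pos: [528.0, 41.5, 126.7]
orientation: [-1.573, 0.008, -0.005]
ft_force: [0.3, 0.4, -0.6]
width: 52.8
```

Emit:
{"op": "jog_arm", "data": {
  "steps": [
    {"dp":[0.2,-0.4,0],"turn":[0,0,0],"claw":0.6},
    {"dp":[0.4,-0.8,0],"turn":[0,0,0],"claw":0.6},
    {"dp":[0.4,-1,0],"turn":[0,0,0],"claw":0.6},
    {"dp":[0.4,-1,0],"turn":[0,0,0],"claw":0.6}
  ]
}}

```text
t: 12.65
ee_pos: [561.1, -39.3, 126.8]
orientation: [-1.573, 0.009, -0.007]
ft_force: [-0.3, 0.0, -0.1]
width: 52.8
```

Run:
```python
from look import *
tool(); snap('top','a5.png',(140,170,440,330),2.6);parts()
```

```text
t 12.65 tcp [561.1 -39.3 126.8] yaw -0.6012491306967502 down [-0.001 -0.002 -1.   ] q [-0.09  0.46  1.83 -0.    0.85 -0.08] F [-0.3  0.  -0.1] w 52.8
[163. 178.] 61 circ [array([698.7, 317.5]), np.float64(24.6)] z 39.7 [114. 109.  93.]
[226. 233.] 188 circ [array([548.6, 140.2]), np.float64(33.6)] z 33.6 [124. 101. 100.]
[367. 231.] 172 circ [array([ 563.3, -202.8]), np.float64(17.7)] z 34.4 [199. 200. 193.]
[392. 233.] 110 circ [array([ 559.7, -264.4]), np.float64(17.8)] z 33.2 [185. 113.  77.]
[170. 256.] 182 circ [array([497. , 284.9]), np.float64(18.0)] z 42.1 [184. 184. 178.]
[362. 261.] 174 circ [array([ 490.6, -189.7]), np.float64(18.0)] z 34.4 [202. 203. 196.]
[208. 288.] 313 circ [array([420.6, 189.4]), np.float64(30.2)] z 46.0 [116. 122. 112.]
[354. 301.] 168 circ [array([ 392.7, -170.8]), np.float64(17.8)] z 30.3 [126. 146. 195.]
[407. 302.] 170 circ [array([ 392. , -300.3]), np.float64(17.9)] z 30.1 [120. 143. 192.]
```

View pics/a5.png

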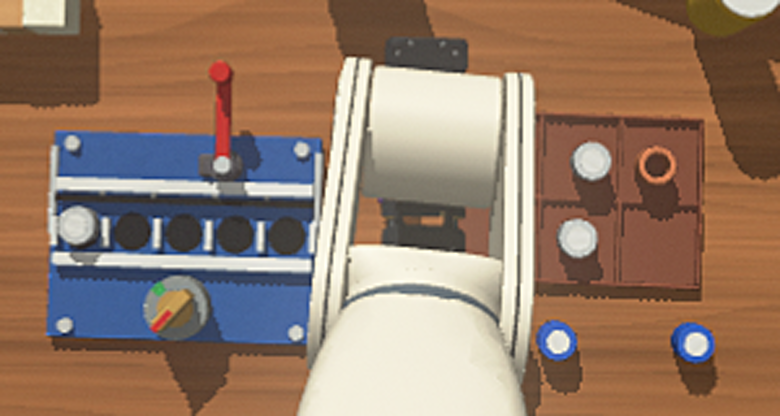

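Emit:
{"op": "jog_arm", "data": {
  "steps": [
    {"dp":[0.02,-0.4,0],"turn":[0,0,0],"claw":0.6},
    {"dp":[0.02,-0.8,0],"turn":[0,0,0],"claw":0.6},
    {"dp":[0.02,-1,-0.2],"turn":[0,0,0],"claw":0.6},
    {"dp":[0.02,-1,-0.2],"turn":[0,0,0],"claw":0.6}
  ]
}}

```text
t: 13.08
ee_pos: [560.4, -117.3, 108.9]
orientation: [-1.572, 0.012, -0.004]
ft_force: [-0.4, -0.1, -0.1]
width: 52.1
```

Emit:
{"op": "jog_arm", "data": {
  "steps": [
    {"dp":[0.005,-0.4,-0.1],"turn":[0,0,0],"claw":0.6},
    {"dp":[0.005,-0.8,-0.4],"turn":[0,0,0],"claw":0.6},
    {"dp":[0.005,-1,-0.5],"turn":[0,0,0.003],"claw":0.6},
    {"dp":[0.005,-1,-0.5],"turn":[0,0,0.003],"claw":0.6},
    {"dp":[0.005,-1,-0.5],"turn":[0,0,0.003],"claw":0.6}
  ]
}}

```text
t: 13.5
ee_pos: [560.5, -195.6, 68.5]
orientation: [-1.571, 0.006, 0.005]
ft_force: [-0.0, 0.2, 0.3]
width: 52.5
```

Emit:
{"op": "jog_arm", "data": {
  "steps": [
    {"dp":[0.035,-0.085,-0.1],"turn":[0,0,0],"claw":0.6},
    {"dp":[0.035,-0.085,-0.3],"turn":[0,0,0],"claw":0.6},
    {"dp":[0.035,-0.085,-0.5],"turn":[0,0,0],"claw":0.6},
    {"dp":[0.035,-0.085,-0.6],"turn":[0,0,0],"claw":0.6},
    {"dp":[0.035,-0.085,-0.6],"turn":[0,0,0],"claw":0.6},
    {"dp":[0.035,-0.085,-0.6],"turn":[0,0,0],"claw":0.6},
    {"dp":[0.035,-0.085,-0.6],"turn":[0,0,0],"claw":0.2},
    {"dp":[0.035,-0.085,-0.6],"turn":[0,0,0],"claw":0.2},
    {"dp":[0.035,-0.085,-0.6],"turn":[0,0,0],"claw":0.2},
    {"dp":[0.035,-0.085,-0.6],"turn":[0,0,0],"claw":0.2},
    {"dp":[0.035,-0.085,-0.6],"turn":[0,0,0],"claw":0.2}
  ]
}}

```text
t: 14.42
ee_pos: [563.8, -202.5, 21.3]
orientation: [-1.571, 0.005, 0.004]
ft_force: [-1.0, 1.5, 6.5]
width: 35.2
```

Emit:
{"op": "jog_arm", "data": {
  "steps": [
    {"dp":[0,0,0.3],"turn":[0,0,0],"claw":0.2},
    {"dp":[0,0,0.6],"turn":[0,0,0],"claw":0.2},
    {"dp":[0,0,1],"turn":[0,0,0],"claw":0.2},
    {"dp":[0,0.4,1],"turn":[0,0,0],"claw":0.2},
    {"dp":[0,0.8,1],"turn":[0,0,0],"claw":0.2},
    {"dp":[0,1,1],"turn":[0,0,0],"claw":0.2},
    {"dp":[0,1,1],"turn":[0,0,0],"claw":0.2}
  ]
}}

```text
t: 15.0
ee_pos: [563.3, -119.8, 101.5]
orientation: [-1.57, 0.004, 0.006]
ft_force: [0.0, -0.5, -1.5]
width: 35.0
```

Emit:
{"op": "jog_arm", "data": {
  "steps": [
    {"dp":[-0.2,0.4,0],"turn":[0,0,0],"claw":0.2},
    {"dp":[-0.4,0.8,0],"turn":[0,0,0],"claw":0.2},
    {"dp":[-0.4,1,0],"turn":[0,0,0],"claw":0.2},
    {"dp":[-0.4,1,0],"turn":[0,0,0],"claw":0.2}
  ]
}}

```text
t: 15.33
ee_pos: [530.3, -38.1, 101.3]
orientation: [-1.57, 0.003, 0.008]
ft_force: [1.2, -0.5, 0.5]
width: 35.1
```

Emit:
{"op": "jog_arm", "data": {
  "steps": [
    {"dp":[-0.2,0.4,0.05],"turn":[0,0,0],"claw":0.2},
    {"dp":[-0.4,0.8,0.05],"turn":[0,0,0],"claw":0.2},
    {"dp":[-0.4,1,0.05],"turn":[0,0,0],"claw":0.2},
    {"dp":[-0.4,1,0.05],"turn":[0,0,0],"claw":0.2}
  ]
}}

```text
t: 15.67
ee_pos: [498.5, 43.1, 105.5]
orientation: [-1.57, 0.001, 0.009]
ft_force: [-0.1, -0.2, -0.8]
width: 35.3
```

Emit:
{"op": "jog_arm", "data": {
  "steps": [
    {"dp":[0,0.4,0.05],"turn":[0,0,0],"claw":0.2},
    {"dp":[0,0.8,0.05],"turn":[0,0,0],"claw":0.2},
    {"dp":[0,1,0.05],"turn":[0,0,0],"claw":0.2},
    {"dp":[0,1,0.05],"turn":[0,0,0],"claw":0.2}
  ]
}}

```text
t: 16.0
ee_pos: [500.2, 124.2, 109.8]
orientation: [-1.569, -0.002, 0.009]
ft_force: [0.2, 0.1, -1.4]
width: 34.9
```

Run:
```python
from look import *
tool()
```

```text
t 16.0 tcp [500.2 124.2 109.8] yaw 0.42113713769797007 down [-0.005  0.001 -1.   ] q [0.22 0.43 1.94 0.   0.77 0.21] F [ 0.2  0.1 -1.4] w 34.9
```

Emit:
{"op": "jog_arm", "data": {
  "steps": [
    {"dp":[-0.09,0.4,0],"turn":[0,0,0],"claw":0.2},
    {"dp":[-0.09,0.79,-0.1],"turn":[0,0,0],"claw":0.2},
    {"dp":[-0.09,0.79,-0.3],"turn":[0,0,0],"claw":0.2},
    {"dp":[-0.09,0.79,-0.6],"turn":[0,0,0],"claw":0.2},
    {"dp":[-0.09,0.79,-0.6],"turn":[0,0,0],"claw":0.2},
    {"dp":[-0.09,0.79,-0.6],"turn":[0,0,0],"claw":0.2}
  ]
}}

```text
t: 16.5
ee_pos: [492.9, 185.6, 61.0]
orientation: [-1.571, 0.001, 0.01]
ft_force: [0.2, 0.7, -0.7]
width: 35.2
```

Down to z = 29.5 (−31.5), dy +1.5, then release.

Emit:
{"op": "jog_arm", "data": {
  "steps": [
    {"dp":[0.004,0.02,-0.15],"turn":[0,0,-0.003],"claw":0.2},
    {"dp":[0.004,0.02,-0.28],"turn":[0,0,-0.003],"claw":0.2},
    {"dp":[0.004,0.02,-0.36],"turn":[0,0,-0.003],"claw":0.2},
    {"dp":[0.004,0.02,-0.385],"turn":[0,0,-0.003],"claw":0.2},
    {"dp":[0.004,0.02,-0.395],"turn":[0,0,-0.003],"claw":0.2},
    {"dp":[0.004,0.02,-0.395],"turn":[0,0,-0.003],"claw":0.2},
    {"dp":[0.004,0.02,-0.395],"turn":[0,0,-0.003],"claw":0.2}
  ]
}}

```text
t: 17.08
ee_pos: [493.4, 187.2, 29.5]
orientation: [-1.57, 0.008, 0.003]
ft_force: [0.7, 0.8, -1.3]
width: 34.8
```

Run:
```python
from look import *
tool(); snap('scene','a6.png',(240,90,400,210),5)
```

```text
t 17.0833 tcp [493.4 187.2  29.5] yaw -0.18275126322357316 down [-0.007  0.    -1.   ] q [0.34 0.59 1.94 0.   0.62 0.34] F [ 0.7  0.8 -1.3] w 34.8
```

View pics/a6.png

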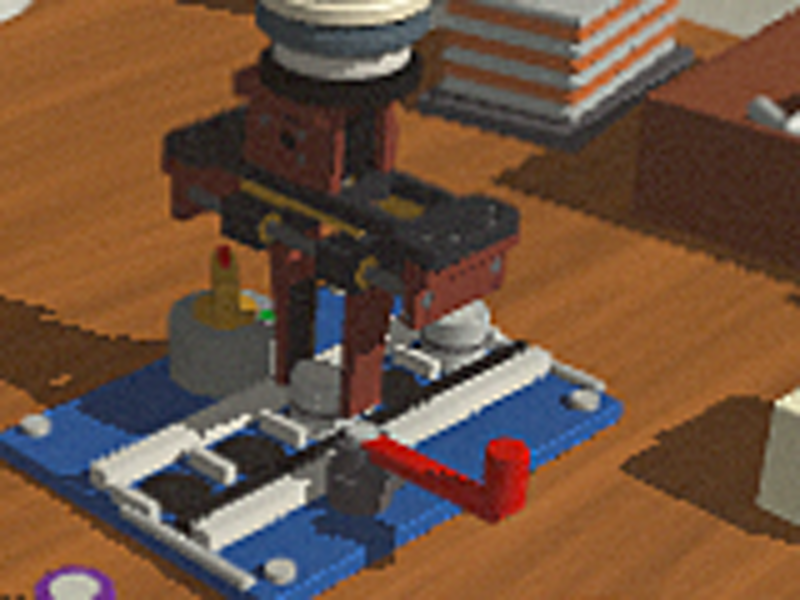

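Emit:
{"op": "jog_arm", "data": {
  "steps": [
    {"dp":[0,0,0],"turn":[0,0,0],"claw":0.5},
    {"dp":[0,0,0],"turn":[0,0,0],"claw":0.5},
    {"dp":[0,0,0],"turn":[0,0,0],"claw":0.5},
    {"dp":[0,0,0.1],"turn":[0,0,0],"claw":0.5},
    {"dp":[0,0,0.5],"turn":[0,0,0],"claw":0.5},
    {"dp":[0,0,1],"turn":[0,0,0],"claw":0.5},
    {"dp":[0,-0.4,1],"turn":[0,0,0],"claw":0.6},
    {"dp":[0,-0.8,1],"turn":[0,0,0],"claw":0.6},
    {"dp":[0,-1,1],"turn":[0,0,0],"claw":0.6},
    {"dp":[0,-1,1],"turn":[0,0,0],"claw":0.6}
  ]
}}

```text
t: 17.97
ee_pos: [493.3, 104.9, 110.4]
orientation: [-1.571, 0.009, 0.0]
ft_force: [-0.0, 1.4, -0.4]
width: 52.3
```

Emit:
{"op": "jog_arm", "data": {
  "steps": [
    {"dp":[0,-0.4,0.1],"turn":[0,0,0],"claw":0.6},
    {"dp":[0,-0.8,0.1],"turn":[0,0,0],"claw":0.6},
    {"dp":[0,-1,0.1],"turn":[0,0,0],"claw":0.6},
    {"dp":[0,-1,0.1],"turn":[0,0,0],"claw":0.6}
  ]
}}

```text
t: 18.3
ee_pos: [493.5, 23.2, 118.9]
orientation: [-1.571, 0.011, -0.002]
ft_force: [-0.1, 0.0, -0.1]
width: 52.5
```

Emit:
{"op": "jog_arm", "data": {
  "steps": [
    {"dp":[0,-0.4,0],"turn":[0,0,0],"claw":0.6},
    {"dp":[0,-0.8,0],"turn":[0,0,0],"claw":0.6},
    {"dp":[0,-1,0],"turn":[0,0,0],"claw":0.6},
    {"dp":[0,-1,0],"turn":[0,0,0],"claw":0.6}
  ]
}}

```text
t: 18.63
ee_pos: [494.1, -58.0, 119.1]
orientation: [-1.571, 0.012, -0.004]
ft_force: [0.5, -0.3, -0.1]
width: 52.6
```

Run:
```python
from look import *
tool(); snap('top','a7.png',(140,170,440,330),2.6);parts()
```

```text
t 18.6333 tcp [494.1 -58.  119.1] yaw -0.5893969504467256 down [-0.005 -0.    -1.   ] q [-0.14  0.4   1.98 -0.    0.77 -0.13] F [ 0.5 -0.3 -0.1] w 52.6
[226. 234.] 167 circ [array([555.6, 151.8]), np.float64(20.8)] z 33.9 [123. 105. 105.]
[392. 233.] 109 circ [array([ 560. , -263.8]), np.float64(17.8)] z 33.7 [193. 119.  81.]
[170. 256.] 180 circ [array([496.7, 284.3]), np.float64(17.9)] z 41.9 [192. 192. 186.]
[209. 257.] 178 circ [array([495.4, 186.9]), np.float64(17.8)] z 42.1 [200. 201. 196.]
[362. 261.] 156 circ [array([ 490.3, -189.8]), np.float64(17.7)] z 34.1 [213. 214. 208.]
[208. 288.] 326 circ [array([420.9, 189.5]), np.float64(30.3)] z 46.3 [121. 127. 117.]
[358. 301.] 65 circ [array([ 392.7, -175.6]), np.float64(17.0)] z 30.1 [120. 140. 187.]
[407. 302.] 174 circ [array([ 392.2, -301.1]), np.float64(17.9)] z 30.1 [124. 148. 200.]
```

View pics/a7.png

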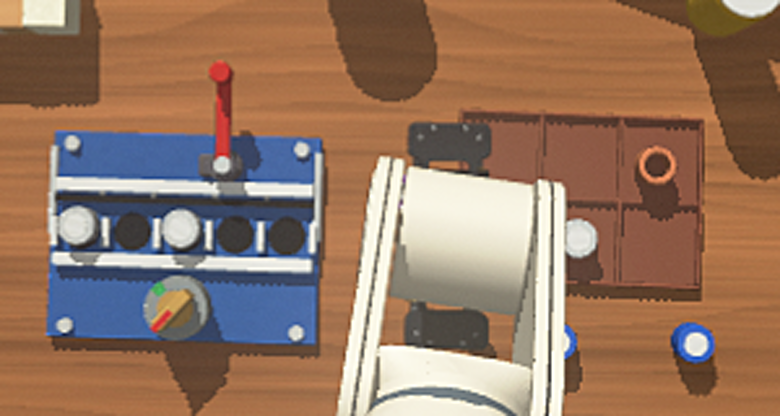

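Emit:
{"op": "jog_arm", "data": {
  "steps": [
    {"dp":[-0.02,-0.4,0],"turn":[0,0,0],"claw":0.6},
    {"dp":[-0.02,-0.7,-0.1],"turn":[0,0,0.003],"claw":0.6},
    {"dp":[-0.02,-0.8,-0.3],"turn":[0,0,0.003],"claw":0.6},
    {"dp":[-0.02,-0.8,-0.3],"turn":[0,0,0.003],"claw":0.6}
  ]
}}

```text
t: 19.07
ee_pos: [491.3, -119.5, 93.3]
orientation: [-1.57, 0.007, 0.006]
ft_force: [0.1, 1.0, 0.3]
width: 53.0
```

Emit:
{"op": "jog_arm", "data": {
  "steps": [
    {"dp":[0,-0.4,-0.1],"turn":[0,0,0],"claw":0.6},
    {"dp":[0,-0.8,-0.3],"turn":[0,0,0],"claw":0.6},
    {"dp":[0,-0.82,-0.4],"turn":[0,0,0],"claw":0.6},
    {"dp":[0,-0.82,-0.4],"turn":[0,0,0],"claw":0.6},
    {"dp":[0,-0.82,-0.4],"turn":[0,0,0],"claw":0.6}
  ]
}}

```text
t: 19.48
ee_pos: [491.0, -183.4, 61.2]
orientation: [-1.569, 0.008, 0.008]
ft_force: [0.1, -0.3, -0.5]
width: 52.4
```

Emit:
{"op": "jog_arm", "data": {
  "steps": [
    {"dp":[-0.005,-0.08,-0.1],"turn":[0,0,0],"claw":0.6},
    {"dp":[-0.005,-0.08,-0.3],"turn":[0,0,0],"claw":0.6},
    {"dp":[-0.005,-0.08,-0.5],"turn":[0,0,0],"claw":0.6},
    {"dp":[-0.005,-0.08,-0.5],"turn":[0,0,0],"claw":0.6},
    {"dp":[-0.005,-0.08,-0.5],"turn":[0,0,0],"claw":0.6},
    {"dp":[-0.005,-0.08,-0.5],"turn":[0,0,0],"claw":0.2},
    {"dp":[-0.005,-0.08,-0.5],"turn":[0,0,0],"claw":0.2},
    {"dp":[-0.005,-0.08,-0.5],"turn":[0,0,0],"claw":0.2},
    {"dp":[-0.005,-0.08,-0.5],"turn":[0,0,0],"claw":0.2},
    {"dp":[-0.005,-0.08,-0.5],"turn":[0,0,0],"claw":0.2}
  ]
}}

```text
t: 20.32
ee_pos: [490.9, -189.8, 22.0]
orientation: [-1.569, 0.007, 0.007]
ft_force: [-1.2, 2.5, 6.8]
width: 35.1
```

Emit:
{"op": "jog_arm", "data": {
  "steps": [
    {"dp":[0,0,0.3],"turn":[0,0,0],"claw":0.2},
    {"dp":[0,0,0.6],"turn":[0,0,0],"claw":0.2},
    {"dp":[0,0,1],"turn":[0,0,0],"claw":0.2},
    {"dp":[0,0.4,1],"turn":[0,0,0],"claw":0.2},
    {"dp":[0,0.8,1],"turn":[0,0,0],"claw":0.2},
    {"dp":[0,1,1],"turn":[0,0,0],"claw":0.2},
    {"dp":[0,1,1],"turn":[0,0,0],"claw":0.2}
  ]
}}

```text
t: 20.9
ee_pos: [490.4, -107.4, 102.3]
orientation: [-1.568, 0.005, 0.009]
ft_force: [0.4, -0.3, -0.2]
width: 34.9
```

Emit:
{"op": "jog_arm", "data": {
  "steps": [
    {"dp":[0,0.4,0],"turn":[0,0,0],"claw":0.2},
    {"dp":[0,0.8,0],"turn":[0,0,0],"claw":0.2},
    {"dp":[0,1,0],"turn":[0,0,0],"claw":0.2},
    {"dp":[0,1,0],"turn":[0,0,0],"claw":0.2}
  ]
}}

```text
t: 21.23
ee_pos: [490.4, -25.7, 102.3]
orientation: [-1.568, 0.003, 0.011]
ft_force: [-0.3, 0.5, -1.4]
width: 35.2
```

Emit:
{"op": "jog_arm", "data": {
  "steps": [
    {"dp":[0,0.4,0],"turn":[0,0,0],"claw":0.2},
    {"dp":[0,0.8,0],"turn":[0,0,0],"claw":0.2},
    {"dp":[0,1,0],"turn":[0,0,0],"claw":0.2},
    {"dp":[0,1,0],"turn":[0,0,0],"claw":0.2}
  ]
}}

```text
t: 21.57
ee_pos: [491.0, 55.5, 102.4]
orientation: [-1.568, 0.001, 0.012]
ft_force: [-0.0, -0.5, -0.2]
width: 35.3
```

Run:
```python
from look import *
tool()
```

```text
t 21.5667 tcp [491.   55.5 102.4] yaw 0.40066143346584526 down [-0.008  0.003 -1.   ] q [0.09 0.42 1.99 0.01 0.74 0.08] F [-0.  -0.5 -0.2] w 35.3
```

Emit:
{"op": "jog_arm", "data": {
  "steps": [
    {"dp":[0.006,0.3,0],"turn":[0,0,-0.002],"claw":0.2},
    {"dp":[0.006,0.395,-0.2],"turn":[0,0,-0.002],"claw":0.2},
    {"dp":[0.006,0.395,-0.5],"turn":[0,0,-0.002],"claw":0.2},
    {"dp":[0.006,0.395,-0.5],"turn":[0,0,-0.002],"claw":0.2},
    {"dp":[0.006,0.395,-0.5],"turn":[0,0,-0.002],"claw":0.2}
  ]
}}

```text
t: 21.98
ee_pos: [490.7, 85.6, 61.7]
orientation: [-1.569, 0.009, 0.009]
ft_force: [-0.9, -0.7, -1.1]
width: 35.2
```

Emit:
{"op": "jog_arm", "data": {
  "steps": [
    {"dp":[0.01,0.018,-0.15],"turn":[0,0,0],"claw":0.2},
    {"dp":[0.01,0.018,-0.28],"turn":[0,0,0],"claw":0.2},
    {"dp":[0.01,0.018,-0.36],"turn":[0,0,0],"claw":0.2},
    {"dp":[0.01,0.018,-0.385],"turn":[0,0,0],"claw":0.2},
    {"dp":[0.01,0.018,-0.393],"turn":[0,0,0],"claw":0.2},
    {"dp":[0.01,0.018,-0.393],"turn":[0,0,0],"claw":0.2},
    {"dp":[0.01,0.018,-0.393],"turn":[0,0,0],"claw":0.2}
  ]
}}

```text
t: 22.57
ee_pos: [491.8, 87.0, 30.7]
orientation: [-1.569, 0.008, 0.008]
ft_force: [0.2, -0.4, -1.4]
width: 35.1
```

Run:
```python
from look import *
tool(); snap('scene','a8.png',(220,90,380,210),5)
```

```text
t 22.5667 tcp [491.8  87.   30.7] yaw 0.002444247873486241 down [-0.011  0.002 -1.   ] q [0.15 0.56 2.   0.01 0.59 0.14] F [ 0.2 -0.4 -1.4] w 35.1
```

View pics/a8.png

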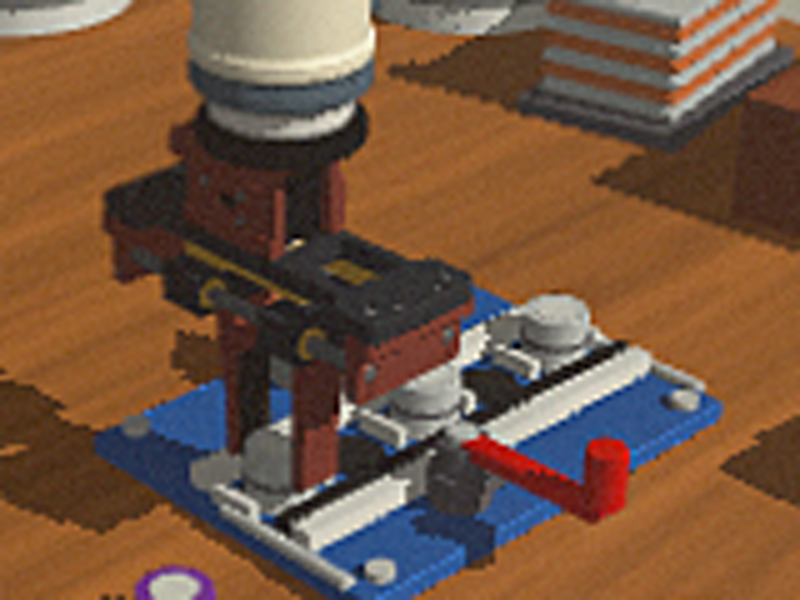

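Emit:
{"op": "jog_arm", "data": {
  "steps": [
    {"dp":[0,0,0],"turn":[0,0,0],"claw":0.6},
    {"dp":[0,0,0],"turn":[0,0,0],"claw":0.6},
    {"dp":[0,0,0],"turn":[0,0,0],"claw":0.6},
    {"dp":[0,0,0.1],"turn":[0,0,0],"claw":0.6},
    {"dp":[0,0,0.5],"turn":[0,0,0],"claw":0.6},
    {"dp":[0,0,1],"turn":[0,0,0],"claw":0.6},
    {"dp":[0,-0.4,1],"turn":[0,0,0.04],"claw":0.6},
    {"dp":[0,-0.8,1],"turn":[0,0,0.08],"claw":0.6},
    {"dp":[0,-1,1],"turn":[0,0,0.12],"claw":0.6},
    {"dp":[0,-1,1],"turn":[0,0,0.16],"claw":0.6},
    {"dp":[0,-1,1],"turn":[0,0,0.2],"claw":0.6},
    {"dp":[0,-1,1],"turn":[0,0,0.2],"claw":0.6}
  ]
}}

```text
t: 23.62
ee_pos: [491.9, 6.6, 111.4]
orientation: [-1.515, -0.487, 0.503]
ft_force: [-1.4, 0.6, -0.5]
width: 52.5
```

Run:
```python
from look import *
tool(); parts()
d=snap('top','b1.png',(185,265,233,310),12)
d=snap('top','b0.png',(140,170,440,330),2.6)
P=cloud(d); c=np.array([420.6,188.6])
m=(P[...,2]>68)&(P[...,2]<78)&(np.hypot(P[...,0]-c[0],P[...,1]-c[1])<35)
q=P[m][:,:2]; print(m.sum(),cv2.minAreaRect(q.astype(np.float32)))
hsv=cv2.cvtColor(d['img'],cv2.COLOR_RGB2HSV); r=m&((hsv[...,0]<6)|(hsv[...,0]>174))&(hsv[...,1]>150); print(r.sum(),P[r].mean(0),q.mean(0))
```

```text
t 23.6167 tcp [491.9   6.6 111.4] yaw 36.211893598481524 down [-0.009 -0.005 -1.   ] q [-0.01  0.41  1.99 -0.01  0.76 -0.63] F [-1.4  0.6 -0.5] w 52.5
[225. 233.] 163 circ [array([556.6, 151.8]), np.float64(20.7)] z 34.5 [119.  95.  95.]
[392. 233.] 105 circ [array([ 560.5, -264.3]), np.float64(18.3)] z 33.9 [196. 120.  81.]
[170. 256.] 183 circ [array([496.7, 284.2]), np.float64(18.1)] z 42.0 [190. 191. 184.]
[209. 257.] 177 circ [array([494.9, 187.3]), np.float64(17.7)] z 42.2 [200. 201. 196.]
[208. 288.] 325 circ [array([420.6, 189.5]), np.float64(30.1)] z 46.1 [123. 128. 116.]
[354. 301.] 168 circ [array([ 392.7, -170.6]), np.float64(17.9)] z 30.5 [127. 149. 200.]
[407. 302.] 167 circ [array([ 391.9, -300.6]), np.float64(18.0)] z 30.1 [124. 148. 200.]
104 ((419.31353759765625, 190.4627227783203), (12.87846851348877, 47.50640869140625), 49.30477523803711)
20 [410.099 197.254  73.558] [420.383 189.495]
```

View pics/b1.png

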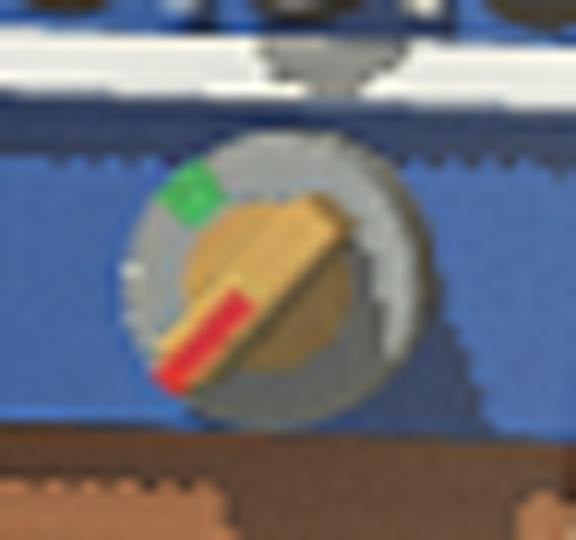

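View pics/b0.png

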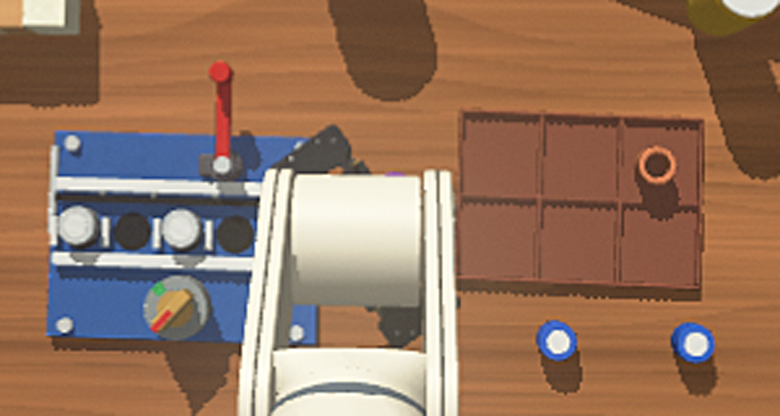

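Emit:
{"op": "jog_arm", "data": {
  "steps": [
    {"dp":[-0.1,0.4,0.1],"turn":[0,0,0.03],"claw":0.5},
    {"dp":[-0.3,0.8,0.1],"turn":[0,0,0.054],"claw":0.5},
    {"dp":[-0.45,1,0.1],"turn":[0,0,0.054],"claw":0.5},
    {"dp":[-0.45,1,0.1],"turn":[0,0,0.054],"claw":0.5}
  ]
}}

```text
t: 24.1
ee_pos: [453.5, 89.5, 119.0]
orientation: [-1.481, -0.612, 0.631]
ft_force: [-0.7, 0.5, 0.2]
width: 43.7
```

Emit:
{"op": "jog_arm", "data": {
  "steps": [
    {"dp":[-0.2,0.4,0],"turn":[0,0,0],"claw":0.5},
    {"dp":[-0.4,0.8,0],"turn":[0,0,0],"claw":0.5},
    {"dp":[-0.44,1,0],"turn":[0,0,0],"claw":0.5},
    {"dp":[-0.44,1,0],"turn":[0,0,0],"claw":0.5},
    {"dp":[-0.44,1,0],"turn":[0,0,0],"claw":0.5}
  ]
}}

```text
t: 24.52
ee_pos: [418.7, 169.9, 119.1]
orientation: [-1.481, -0.613, 0.631]
ft_force: [-0.8, 0.0, -0.1]
width: 44.1
```

Run:
```python
from look import *
tool()
```

```text
t 24.5167 tcp [418.7 169.9 119.1] yaw 45.5936381630055 down [-0.01  -0.006 -1.   ] q [ 0.36  0.35  2.07 -0.    0.74 -0.43] F [-0.8  0.  -0.1] w 44.1
```

Emit:
{"op": "jog_arm", "data": {
  "steps": [
    {"dp":[0.019,0.23,0],"turn":[0.002,-0.003,0],"claw":0.5},
    {"dp":[0.019,0.235,0],"turn":[0.002,-0.003,0.002],"claw":0.5},
    {"dp":[0.019,0.235,-0.2],"turn":[0.002,-0.003,0.002],"claw":0.5},
    {"dp":[0.019,0.235,-0.4],"turn":[0.002,-0.003,0.002],"claw":0.5},
    {"dp":[0.019,0.235,-0.5],"turn":[0.002,-0.003,0.002],"claw":0.5},
    {"dp":[0.019,0.235,-0.5],"turn":[0.002,-0.003,0.002],"claw":0.5},
    {"dp":[0.019,0.235,-0.5],"turn":[0.002,-0.003,0.002],"claw":0.5}
  ]
}}

```text
t: 25.1
ee_pos: [420.2, 187.8, 78.9]
orientation: [-1.478, -0.625, 0.627]
ft_force: [0.8, 0.2, 0.5]
width: 43.4
```

Run:
```python
from look import *
tool(); snap('scene','b2.png',(220,80,380,200),5)
```

```text
t 25.1 tcp [420.2 187.8  78.9] yaw 45.88745862976698 down [-0.002 -0.    -1.   ] q [ 0.39  0.43  2.07  0.    0.64 -0.41] F [0.8 0.2 0.5] w 43.4
```

View pics/b2.png

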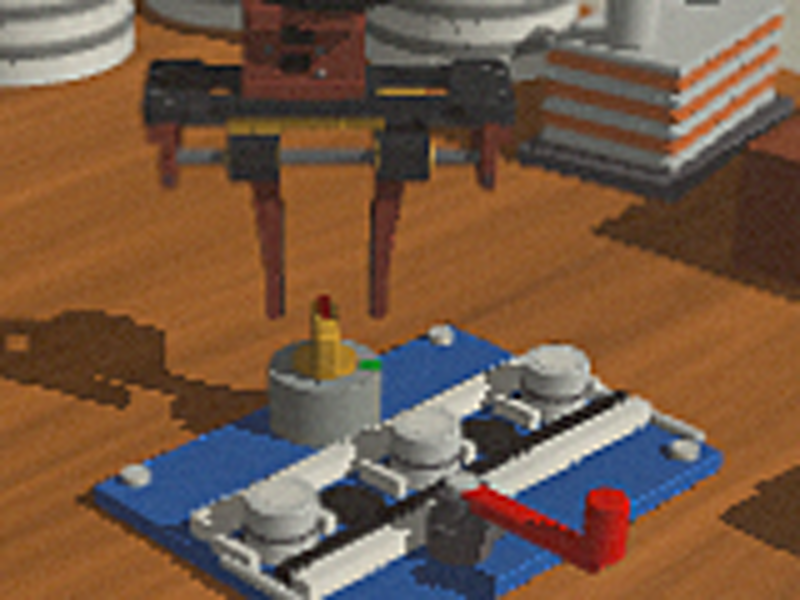

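All three tappets stand in nests, and the fingers straddle the nut at (325,310) symmetrically. I'll descend 27 mm and grip.

Emit:
{"op": "jog_arm", "data": {
  "steps": [
    {"dp":[0,0.008,-0.1],"turn":[0,0,0],"claw":0.5},
    {"dp":[0,0.008,-0.25],"turn":[0,0,0],"claw":0.5},
    {"dp":[0,0.008,-0.34],"turn":[0,0,0],"claw":0.5},
    {"dp":[0,0.008,-0.34],"turn":[0,0,0],"claw":0.5},
    {"dp":[0,0.008,-0.34],"turn":[0,0,0],"claw":0.5},
    {"dp":[0,0.008,-0.34],"turn":[0,0,0],"claw":0},
    {"dp":[0,0.008,-0.34],"turn":[0,0,0],"claw":0},
    {"dp":[0,0.008,-0.34],"turn":[0,0,0],"claw":0},
    {"dp":[0,0.008,-0.34],"turn":[0,0,0],"claw":0},
    {"dp":[0,0.008,-0.34],"turn":[0,0,0],"claw":0},
    {"dp":[0,0.008,-0.34],"turn":[0,0,0],"claw":0}
  ]
}}

```text
t: 26.07
ee_pos: [419.4, 188.0, 52.2]
orientation: [-1.479, -0.624, 0.629]
ft_force: [-2.3, -3.4, 5.9]
width: 12.6
```

Run:
```python
from look import *
tool(); print(ctrl.get_obs()['moment'])
```

```text
t 26.0667 tcp [419.4 188.   52.2] yaw 45.93289827731146 down [-0.003 -0.001 -1.   ] q [ 0.4   0.48  2.08 -0.    0.58 -0.41] F [-2.3 -3.4  5.9] w 12.6
[-0.695  0.345  0.039]
```

Emit:
{"op": "jog_arm", "data": {
  "steps": [
    {"dp":[0,0,0],"turn":[0,0,-0.03],"claw":0},
    {"dp":[0,0,0],"turn":[0,0,-0.06],"claw":0},
    {"dp":[0,0,0],"turn":[0,0,-0.09],"claw":0},
    {"dp":[0,0,0],"turn":[0,0,-0.12],"claw":0},
    {"dp":[0,0,0],"turn":[0,0,-0.15],"claw":0},
    {"dp":[0,0,0],"turn":[0,0,-0.18],"claw":0},
    {"dp":[0,0,0],"turn":[0,0,-0.21],"claw":0},
    {"dp":[0,0,0],"turn":[0,0,-0.24],"claw":0},
    {"dp":[0,0,0],"turn":[0,0,-0.26],"claw":0},
    {"dp":[0,0,0],"turn":[0,0,-0.26],"claw":0}
  ]
}}

```text
t: 26.9
ee_pos: [418.7, 187.7, 52.2]
orientation: [-1.57, 0.017, -0.01]
ft_force: [-2.9, -1.8, 2.4]
width: 12.7
```

Run:
```python
from look import *
tool(); print(ctrl.get_obs()['moment'])
```

```text
t 26.9 tcp [418.7 187.7  52.2] yaw -0.9906235292008727 down [-0.004  0.001 -1.   ] q [0.39 0.48 2.08 0.   0.58 0.41] F [-2.9 -1.8  2.4] w 12.7
[-0.315  0.26  -0.049]
```

Emit:
{"op": "jog_arm", "data": {
  "steps": [
    {"dp":[0.01,0.005,0],"turn":[0,0,-0.03],"claw":0},
    {"dp":[0.01,0.005,0],"turn":[0,0,-0.06],"claw":0},
    {"dp":[0.01,0.005,0],"turn":[0,0,-0.09],"claw":0},
    {"dp":[0.01,0.005,0],"turn":[0,0,-0.12],"claw":0},
    {"dp":[0.01,0.005,0],"turn":[0,0,-0.15],"claw":0},
    {"dp":[0.01,0.005,0],"turn":[0,0,-0.18],"claw":0},
    {"dp":[0.01,0.005,0],"turn":[0,0,-0.21],"claw":0},
    {"dp":[0.01,0.005,0],"turn":[0,0,-0.24],"claw":0},
    {"dp":[0.01,0.005,0],"turn":[0,0,-0.263],"claw":0},
    {"dp":[0.01,0.005,0],"turn":[0,0,-0.263],"claw":0},
    {"dp":[0.01,0.005,0],"turn":[0,0,-0.263],"claw":0}
  ]
}}

```text
t: 27.82
ee_pos: [418.1, 187.9, 52.2]
orientation: [-1.468, 0.662, -0.653]
ft_force: [-5.4, 0.9, 4.3]
width: 13.0
```

Run:
```python
from look import *
tool(); print(ctrl.get_obs()['moment'])
```

```text
t 27.8167 tcp [418.1 187.9  52.2] yaw -48.22893686969855 down [-0.005  0.003 -1.   ] q [0.39 0.48 2.09 0.01 0.58 1.23] F [-5.4  0.9  4.3] w 13.0
[ 0.144  0.836 -0.045]
```

Release, lift, and back off so the top camera sees the nut.

Emit:
{"op": "jog_arm", "data": {
  "steps": [
    {"dp":[0,0,0],"turn":[0,0,0],"claw":0.5},
    {"dp":[0,0,0],"turn":[0,0,0],"claw":0.5},
    {"dp":[0,0,0],"turn":[0,0,0],"claw":0.5},
    {"dp":[0,0,0],"turn":[0,0,0],"claw":0.5},
    {"dp":[0,0,0.4],"turn":[0,0,0],"claw":0.5},
    {"dp":[0,0,0.8],"turn":[0,0,0],"claw":0.5},
    {"dp":[0,0,1],"turn":[0,0,0],"claw":0.5},
    {"dp":[0,0,1],"turn":[0,0,0],"claw":0.5}
  ]
}}

```text
t: 28.48
ee_pos: [420.5, 188.9, 135.3]
orientation: [-1.463, 0.658, -0.656]
ft_force: [0.2, 0.1, -0.4]
width: 44.0
```

Emit:
{"op": "jog_arm", "data": {
  "steps": [
    {"dp":[0.1,-0.4,0],"turn":[0,0,0.03],"claw":0.5},
    {"dp":[0.2,-0.8,0],"turn":[0,0,0.06],"claw":0.5},
    {"dp":[0.5,-1,0],"turn":[0,0,0.09],"claw":0.5},
    {"dp":[0.8,-1,0],"turn":[0,0,0.12],"claw":0.5},
    {"dp":[1,-1,0.3],"turn":[0,0,0.15],"claw":0.5},
    {"dp":[1,-1,0.3],"turn":[0,0,0.18],"claw":0.5},
    {"dp":[1,-1,0.3],"turn":[0,0,0.2],"claw":0.5}
  ]
}}

```text
t: 29.07
ee_pos: [502.1, 108.6, 159.3]
orientation: [-1.559, 0.165, -0.163]
ft_force: [0.3, -0.1, -0.9]
width: 44.2
```

Emit:
{"op": "jog_arm", "data": {
  "steps": [
    {"dp":[0.3,-0.4,0],"turn":[0,0,0.03],"claw":0.5},
    {"dp":[0.6,-0.8,0],"turn":[0,0,0.05],"claw":0.5},
    {"dp":[0.8,-1,0],"turn":[0,0,0.05],"claw":0.5},
    {"dp":[0.8,-1,0],"turn":[0,0,0.05],"claw":0.5}
  ]
}}

```text
t: 29.4
ee_pos: [569.0, 25.7, 158.4]
orientation: [-1.566, 0.042, -0.043]
ft_force: [0.1, -0.3, 0.5]
width: 43.6
```

Run:
```python
from look import *
tool(); parts()
d=snap('top','c1.png',(185,265,233,310),12)
d=snap('top','c0.png',(140,170,440,330),2.6)
```

```text
t 29.4 tcp [569.   25.7 158.4] yaw -3.1162976208090014 down [ 0.001  0.005 -1.   ] q [0.02 0.43 1.8  0.01 0.91 0.07] F [ 0.1 -0.3  0.5] w 43.6
[162. 178.] 61 circ [array([695.9, 316.5]), np.float64(24.1)] z 35.8 [112. 107.  91.]
[392. 233.] 110 circ [array([ 559.7, -263.7]), np.float64(17.9)] z 33.7 [181. 110.  75.]
[170. 256.] 183 circ [array([496.9, 284.7]), np.float64(18.3)] z 41.8 [180. 181. 174.]
[209. 257.] 180 circ [array([495.4, 186.8]), np.float64(18.0)] z 42.0 [190. 191. 184.]
[247. 258.] 125 circ [array([494.2,  88.3]), np.float64(17.4)] z 42.7 [200. 201. 195.]
[208. 288.] 303 circ [array([420.4, 189.2]), np.float64(30.2)] z 45.8 [131. 133. 125.]
[354. 301.] 173 circ [array([ 392.7, -170.7]), np.float64(17.7)] z 30.3 [118. 139. 188.]
[407. 302.] 173 circ [array([ 391.8, -301.3]), np.float64(17.9)] z 30.1 [116. 139. 188.]
```

View pics/c1.png

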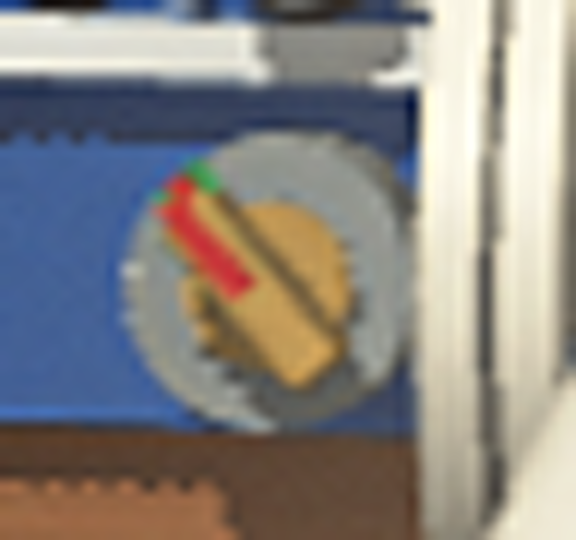

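View pics/c0.png

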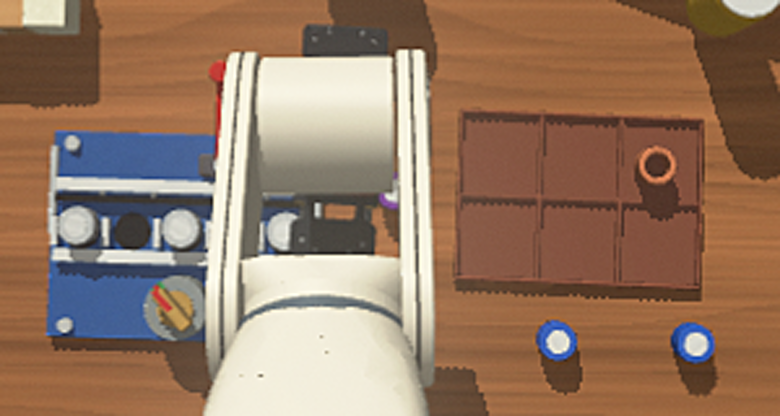

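The pointer is in the green sector, and the three tappets stand in the +100, 0 and −100 nests. Now I'll close the lever.

Emit:
{"op": "jog_arm", "data": {
  "steps": [
    {"dp":[0.3,0.4,0],"turn":[0,0,0],"claw":0.5},
    {"dp":[0.6,0.8,0],"turn":[0,0,0],"claw":0.5},
    {"dp":[0.88,1,-0.2],"turn":[0,0,0],"claw":0.5},
    {"dp":[0.88,1,-0.2],"turn":[0,0,0],"claw":0.5},
    {"dp":[0.88,1,-0.2],"turn":[0,0,0],"claw":0.5}
  ]
}}

```text
t: 29.97
ee_pos: [634.0, 110.6, 140.4]
orientation: [-1.566, 0.044, -0.034]
ft_force: [-0.5, -0.7, -0.5]
width: 44.3
```

Emit:
{"op": "jog_arm", "data": {
  "steps": [
    {"dp":[0,0.3,0],"turn":[0,0,0],"claw":0.5},
    {"dp":[0,0.5,-0.1],"turn":[0,0,0],"claw":0.5},
    {"dp":[0,0.5,-0.4],"turn":[0,0,0],"claw":0.5},
    {"dp":[0,0.5,-0.5],"turn":[0,0,0],"claw":0.5},
    {"dp":[0,0.5,-0.5],"turn":[0,0,0],"claw":0.5},
    {"dp":[0,0.5,-0.5],"turn":[0,0,0],"claw":0.5}
  ]
}}

```text
t: 30.47
ee_pos: [633.0, 150.2, 100.0]
orientation: [-1.566, 0.046, -0.032]
ft_force: [0.2, 0.9, 0.4]
width: 44.1
```

Run:
```python
from look import *
tool(); snap('scene','c2.png',(240,70,400,190),5)
```

```text
t 30.4667 tcp [633.  150.2 100. ] yaw -2.8477514710793885 down [-0.008  0.005 -1.   ] q [0.21 0.61 1.64 0.01 0.9  0.26] F [0.2 0.9 0.4] w 44.1
```

View pics/c2.png

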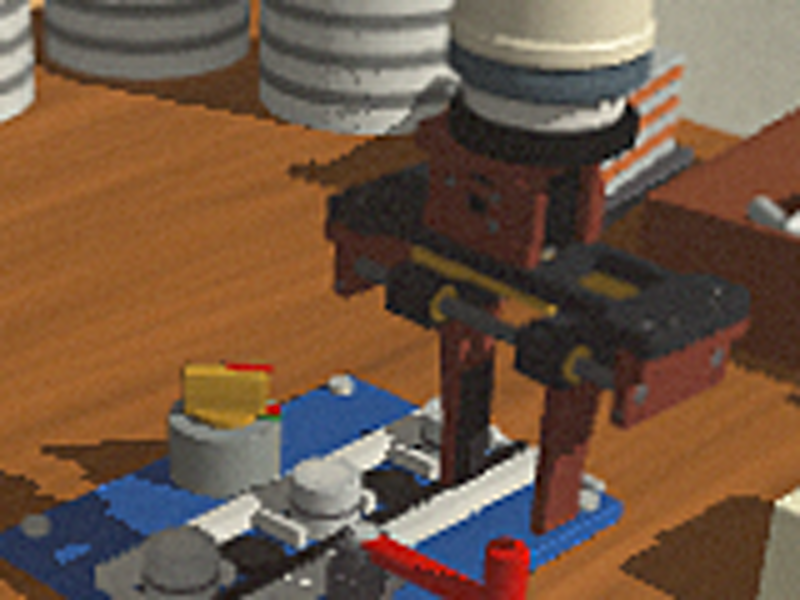

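Emit:
{"op": "jog_arm", "data": {
  "steps": [
    {"dp":[0.088,-0.045,0],"turn":[0,0,0],"claw":0.5},
    {"dp":[0.088,-0.045,-0.1],"turn":[0,0,0],"claw":0.5},
    {"dp":[0.088,-0.045,-0.3],"turn":[0,0,0],"claw":0.5},
    {"dp":[0.088,-0.045,-0.5],"turn":[0,0,0],"claw":0.5},
    {"dp":[0.088,-0.045,-0.5],"turn":[0,0,0],"claw":0.5},
    {"dp":[0.088,-0.045,-0.5],"turn":[0,0,0],"claw":0.5},
    {"dp":[0.088,-0.045,-0.5],"turn":[0,0,0],"claw":0.1},
    {"dp":[0.088,-0.045,-0.5],"turn":[0,0,0],"claw":0.1},
    {"dp":[0.088,-0.045,-0.5],"turn":[0,0,0],"claw":0.1},
    {"dp":[0.088,-0.045,-0.5],"turn":[0,0,0],"claw":0.1},
    {"dp":[0.088,-0.045,-0.5],"turn":[0,0,0],"claw":0.1}
  ]
}}

```text
t: 31.43
ee_pos: [639.0, 146.7, 61.4]
orientation: [-1.566, 0.048, -0.031]
ft_force: [-7.3, 0.7, 6.5]
width: 19.0
```

Emit:
{"op": "jog_arm", "data": {
  "steps": [
    {"dp":[-0.012,0.147,0],"turn":[0,0,0.038],"claw":0.1},
    {"dp":[-0.044,0.291,0],"turn":[0,0,0.076],"claw":0.1},
    {"dp":[-0.097,0.43,0],"turn":[0,0,0.114],"claw":0.1},
    {"dp":[-0.167,0.559,0],"turn":[0,0,0.152],"claw":0.1},
    {"dp":[-0.256,0.677,0],"turn":[0,0,0.19],"claw":0.1},
    {"dp":[-0.329,0.754,0],"turn":[0,0,0.225],"claw":0.1},
    {"dp":[-0.329,0.754,0],"turn":[0,0,0.24],"claw":0.1}
  ]
}}

```text
t: 32.02
ee_pos: [612.3, 208.0, 61.6]
orientation: [-1.498, -0.547, 0.565]
ft_force: [-1.1, 3.5, -3.0]
width: 19.1
```

Emit:
{"op": "jog_arm", "data": {
  "steps": [
    {"dp":[-0.101,0.088,0],"turn":[0,0,0.038],"claw":0.1},
    {"dp":[-0.218,0.16,0],"turn":[0,0,0.076],"claw":0.1},
    {"dp":[-0.343,0.216,0],"turn":[0,0,0.114],"claw":0.1},
    {"dp":[-0.474,0.256,0],"turn":[0,0,0.152],"claw":0.1},
    {"dp":[-0.609,0.279,0],"turn":[0,0,0.19],"claw":0.1},
    {"dp":[-0.704,0.284,0],"turn":[0,0,0.22],"claw":0.1},
    {"dp":[-0.72,0.284,0],"turn":[0,0,0.22],"claw":0.1},
    {"dp":[-0.72,0.284,0],"turn":[0,0,0.22],"claw":0.1}
  ]
}}

```text
t: 32.68
ee_pos: [555.1, 231.1, 61.7]
orientation: [-1.289, -1.077, 1.091]
ft_force: [3.2, 1.5, -7.7]
width: 19.4
```

Emit:
{"op": "jog_arm", "data": {
  "steps": [
    {"dp":[0,0,0],"turn":[0,0,0],"claw":0.5},
    {"dp":[0,0,0],"turn":[0,0,0],"claw":0.5},
    {"dp":[0,0,0],"turn":[0,0,0],"claw":0.5},
    {"dp":[0,0,0],"turn":[0,0,0],"claw":0.5},
    {"dp":[0,0,0.4],"turn":[0,0,0],"claw":0.5},
    {"dp":[0,0,0.8],"turn":[0,0,0],"claw":0.5},
    {"dp":[0,0,1],"turn":[0,0,0],"claw":0.5},
    {"dp":[0,0,1],"turn":[0,0,0],"claw":0.5}
  ]
}}

```text
t: 33.35
ee_pos: [557.6, 232.0, 146.0]
orientation: [-1.291, -1.082, 1.086]
ft_force: [0.0, -0.9, -0.1]
width: 44.0
```

Emit:
{"op": "jog_arm", "data": {
  "steps": [
    {"dp":[-0.2,0.4,0.3],"turn":[0,0,0],"claw":0.5},
    {"dp":[-0.4,0.8,0.6],"turn":[0,0,0],"claw":0.5},
    {"dp":[-0.6,1,0.9],"turn":[0,0,0],"claw":0.5},
    {"dp":[-0.6,1,0.9],"turn":[0,0,0],"claw":0.5}
  ]
}}

```text
t: 33.68
ee_pos: [509.2, 316.1, 222.0]
orientation: [-1.29, -1.089, 1.082]
ft_force: [0.2, 0.3, 0.4]
width: 44.0
```

Emit:
{"op": "jog_arm", "data": {
  "steps": [
    {"dp":[-0.4,0.4,0],"turn":[0,0,0],"claw":0.5},
    {"dp":[-0.8,0.8,0],"turn":[0,0,0],"claw":0.5},
    {"dp":[-1,1,0],"turn":[0,0,0],"claw":0.5},
    {"dp":[-1,1,0],"turn":[0,0,0],"claw":0.5}
  ]
}}

```text
t: 34.02
ee_pos: [425.6, 398.4, 220.6]
orientation: [-1.288, -1.089, 1.086]
ft_force: [-0.3, -0.2, 0.4]
width: 43.9
```

Emit:
{"op": "jog_arm", "data": {
  "steps": [
    {"dp":[-0.4,0.4,0],"turn":[0,0,0],"claw":0.5},
    {"dp":[-0.8,0.8,0],"turn":[0,0,0],"claw":0.5},
    {"dp":[-1,1,0],"turn":[0,0,0],"claw":0.5},
    {"dp":[-1,1,0],"turn":[0,0,0],"claw":0.5},
    {"dp":[-1,1,0],"turn":[0,0,0],"claw":0.5}
  ]
}}

```text
t: 34.43
ee_pos: [344.9, 478.4, 219.3]
orientation: [-1.287, -1.09, 1.09]
ft_force: [1.4, -0.2, -0.2]
width: 44.2
```

Run:
```python
from look import *
tool(); parts()
d=snap('top','e1.png',(150,210,275,310),6)
d=snap('top','e0.png')
```

```text
t 34.4333 tcp [344.9 478.4 219.3] yaw 80.70784763793627 down [ 0.004 -0.004 -1.   ] q [ 0.93  0.38  1.71 -0.01  1.05 -0.48] F [ 1.4 -0.2 -0.2] w 44.2
[227. 236.] 123 circ [array([550.9, 148.7]), np.float64(21.2)] z 34.1 [114. 109. 113.]
[392. 233.] 107 circ [array([ 559.8, -264. ]), np.float64(17.6)] z 33.2 [229. 151. 104.]
[291. 243.] 157 circ [array([534.1, -15.4]), np.float64(17.5)] z 30.4 [207. 162. 220.]
[170. 259.] 205 circ [array([492.2, 284.8]), np.float64(18.0)] z 42.3 [217. 217. 213.]
[249. 261.] 205 circ [array([488.5,  87.3]), np.float64(17.9)] z 42.0 [226. 227. 224.]
[209. 260.] 195 circ [array([490.5, 186.8]), np.float64(18.0)] z 42.0 [227. 228. 225.]
[208. 288.] 314 circ [array([420.5, 189.7]), np.float64(30.1)] z 46.1 [171. 172. 162.]
[354. 301.] 172 circ [array([ 392.8, -170.7]), np.float64(17.8)] z 30.5 [144. 173. 235.]
[407. 302.] 168 circ [array([ 392.3, -300.7]), np.float64(18.0)] z 30.1 [147. 176. 238.]
```

View pics/e1.png

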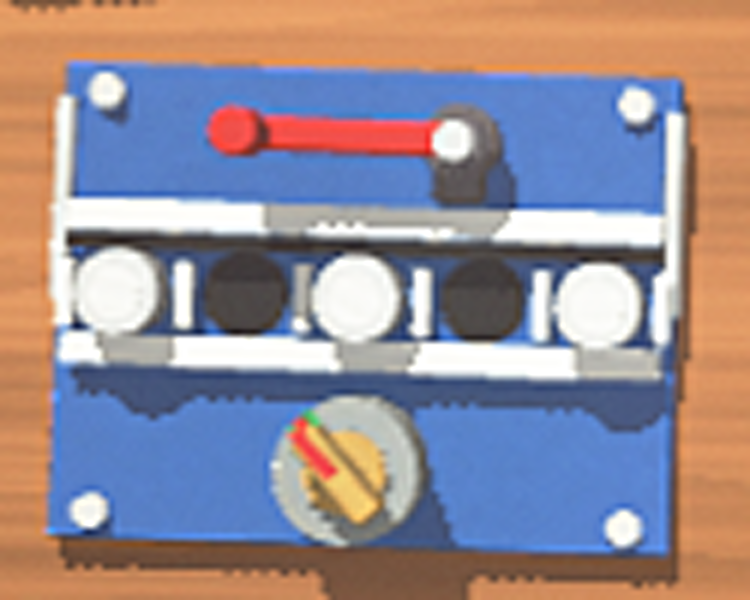

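View pics/e0.png

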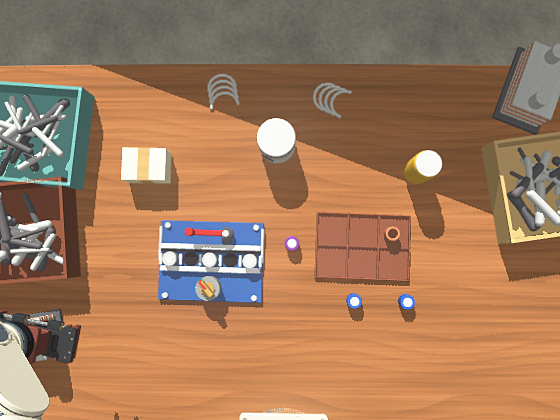

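The lever is closed, the pointer is in the green, the tappets sit at about x = 0 with tops at 42 mm, and the bystanders haven't moved. Handing in.

Run:
```python
from h import *
print(ctrl.close_job())
```

```text
the job is handed in; nothing more can be done
None
```

The job is done and handed in at about 35 s of the 210 s allowed. No verdict was reported.

**What I did**
- I flipped the cam lever open.
- The tray held three tappets. I stood them in the nests at y = +100, 0 and −100 mm.
- I turned the wing nut clockwise from about 0.75 rad to about 2.4 rad.
- I flipped the lever closed and backed the arm away.

**What the last images showed**
- **Lever:** it is closed, with the knob back at its starting pixel to within about 0.5 px.
- **Nut:** the pointer is in the green sector. The gripper angle gives 2.39 rad and the picture about 2.44 rad, both within 2.2 to 2.6.
- **Tappets:** all three are upright with tops at 42 mm. The clamp pressed them 4.5–6 mm towards the fence, to about x = 0.
- **Other parts:** the bush stayed within about 0.5 mm of where it started. The piston, carton, can and look-alikes show no visible movement.

**Disagreements:** the top camera read the placed tappets and the knob about 2 mm off the gripper's own position, which matches the stated calibration error. I saw no tappet knocked aside during the run.

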